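# Lids from the stack back onto the pantry jars

### The job

The four wooden lids are piled up on the pantry shelf. Take the pile apart and close each glass jar with the lid of its own shape and size, lying level, centred on the rim and, for the square ones, square to the jar. Set the lids down rather than dropping them, leave the jars upright where they stand, and leave the bowl and the tea infuser alone.

Things in the scene. Friction and masses are not known exactly. Their poses are not given: they have to be found in the camera images.
- lid_square_large: Flat wooden lid (pale wood on a 4 mm dark rubber seal that shows as a thin dark outline; the size given is over the seal), no knob, 16 mm thick, 68 mm square. It simply lies on the rim of its jar and has the same outline as the jar. Origin: centre of its underside; z up through its top; x and y run square to its edges. At the start it is the lowest of the stack of four lids and lies on the shelf; the three others stand on it.
- lid_round_large: Flat wooden lid (pale wood on a 4 mm dark rubber seal that shows as a thin dark outline; the size given is over the seal), no knob, 16 mm thick, 60 mm in diameter. It simply lies on the rim of its jar and has the same outline as the jar. Origin: centre of its underside; z up through its top. At the start second from below in the stack, on the large square lid.
- lid_square_small: Flat wooden lid (pale wood on a 4 mm dark rubber seal that shows as a thin dark outline; the size given is over the seal), no knob, 16 mm thick, 40 mm square. It simply lies on the rim of its jar and has the same outline as the jar. Origin: centre of its underside; z up through its top; x and y run square to its edges. At the start third from below in the stack, on the large round lid.
- lid_round_small: Flat wooden lid (pale wood on a 4 mm dark rubber seal that shows as a thin dark outline; the size given is over the seal), no knob, 16 mm thick, 30 mm in diameter. It simply lies on the rim of its jar and has the same outline as the jar. Origin: centre of its underside; z up through its top. At the start on top of the stack, on the small square lid, its underside 48 mm above the shelf.
- jar_square_large: Empty, open, straight-sided clear glass jar standing loose on the shelf, 68 mm square outside, 78 mm high, walls 5 mm. Origin: centre of its underside, on the shelf; z up; x and y run square to its sides. The large square lid belongs on it.
- jar_round_large: Empty, open, straight-sided clear glass jar standing loose on the shelf, 60 mm in outer diameter, 70 mm high, walls 5 mm. Origin: centre of its underside, on the shelf; z up. The large round lid belongs on it.
- jar_square_small: Empty, open, straight-sided clear glass jar standing loose on the shelf, 40 mm square outside, 62 mm high, walls 5 mm. Origin: centre of its underside, on the shelf; z up; x and y run square to its sides. The small square lid belongs on it.
- jar_round_small: Empty, open, straight-sided clear glass jar standing loose on the shelf, 30 mm in outer diameter, 54 mm high, walls 5 mm. Origin: centre of its underside, on the shelf; z up. The small round lid belongs on it.
- bowl: Bystander: loose blue ceramic bowl, 120 mm across the rim, 55 mm high. Origin: centre of its underside. (A wooden spatula also lies flat on the shelf, at the far right, out of the way.)
- infuser: Bystander: loose stainless steel tea infuser basket, 52 mm across, 48 mm high, with two lugs reaching 47 mm either side of its axis along its y. Origin: centre of its underside.
There are look-alikes about, which are no part of the job. Leave any green or red look-alike of the lid_square_small alone. What is shaped like the jar_square_small but purple is not meant.

How it is judged:
At the end, for the whole second after the job is handed in: Each lid lies on the jar of its own shape and size, within 8 mm of centre, 4 mm of rim height and 0.09 rad of level, the square ones within 0.21 rad of square; all at rest and released; jars upright; jars, bowl and infuser moved less than 30 mm (horizontal distance between lid_square_large and jar_square_large below 0.008 m and z of lid_square_large in the frame of jar_square_large between 0.074 and 0.082 m and angle between each of lid_square_large, jar_square_large, lid_round_large, jar_round_large, lid_square_small, jar_square_small, lid_round_small, jar_round_small's own z axis and vertical below 0.09 rad and distance of each of jar_square_large, jar_round_large, jar_square_small, jar_round_small, bowl, infuser from where it was at the start of the episode below 0.03 m and linear speed of each of lid_square_large, jar_square_large, lid_round_large, jar_round_large, lid_square_small, jar_square_small, lid_round_small, jar_round_small below 0.02 m/s and contact force between the fingers and lid_square_large below 0.05 N and (angle between the x axis of lid_square_large and the x axis of jar_square_large, either way round below 0.21 rad or angle between the x axis of lid_square_large and the y axis of jar_square_large, either way round below 0.21 rad) and horizontal distance between lid_round_large and jar_round_large below 0.008 m and z of lid_round_large in the frame of jar_round_large between 0.066 and 0.074 m and contact force between the fingers and lid_round_large below 0.05 N and horizontal distance between lid_square_small and jar_square_small below 0.008 m and z of lid_square_small in the frame of jar_square_small between 0.058 and 0.066 m and contact force between the fingers and lid_square_small below 0.05 N and (angle between the x axis of lid_square_small and the x axis of jar_square_small, either way round below 0.21 rad or angle between the x axis of lid_square_small and the y axis of jar_square_small, either way round below 0.21 rad) and horizontal distance between lid_round_small and jar_round_small below 0.008 m and z of lid_round_small in the frame of jar_round_small between 0.05 and 0.058 m and contact force between the fingers and lid_round_small below 0.05 N); the robot touches nothing.
It fails at once if a lid is dropped (falls free faster than 0.6 m/s, about 18 mm of fall) ((linear speed of lid_square_large above 0.6 m/s and contact force between lid_square_large and anything else below 0.02 N) or (linear speed of lid_round_large above 0.6 m/s and contact force between lid_round_large and anything else below 0.02 N) or (linear speed of lid_square_small above 0.6 m/s and contact force between lid_square_small and anything else below 0.02 N) or (linear speed of lid_round_small above 0.6 m/s and contact force between lid_round_small and anything else below 0.02 N)).
It fails at once if a jar is tipped by more than 0.5 rad (angle between any of jar_square_large, jar_round_large, jar_square_small, jar_round_small's own z axis and vertical above 0.5 rad).
It fails at once if the bowl or the infuser is pushed more than 30 mm (distance of any of bowl, infuser from where it was at the start of the episode above 0.03 m).
It also fails if it takes over 120 s, if anything falls off the work surface, if the arm or the gripper's body presses on something with over 40 N, if the wrist force passes 120 N, or if a joint passes its speed limit or range.

### The arm

A 7-joint arm with a two-finger parallel gripper is mounted at the origin on the work surface. World frame = base frame: x ahead of the robot, y to its left, z up, the work surface at z = 0. Lengths are in m, angles in rad, forces in N, time in s.
With the tool pointing down it reaches from about 0.4 to 0.875 m from the base axis. Payload 19.3 kg.
Tool frame: the origin (TCP) lies on the centre line of the jaws, within the pads' length; the fingertips stand 14 mm ahead of it and the grasp point (between the pads) lies 5 mm behind it; x points along the fingers, y is the direction in which the jaws open and shut, and the axes are right-handed (so a half turn about x gives the same grasp; the last joint's range is limited). The gripper opens to 85 mm and grips with 20 to 120 N. Pads are 22 mm wide; open, the fingers measure 114 mm over their backs; the gripper's body (76 mm by 85 mm) begins 54 mm behind the grasp point. The pads swing forward as they close: fully open they stand 13 mm farther back than shut.
Start: joints at [1.117, 0.521, -0.036, 1.599, 0.021, 1.021, -0.113], TCP at [0.234, -0.58, 0.245] pointing down, gripper open.
Joint ranges: [-2.91, 2.91], [-0.3, 2.13], [-1.5, 1.42], [0.17, 2.43], [-1.26, 4.41], [0.16, 1.93], [-2.52, 2.52]. Speed limits (rad/s): [1.89, 1.89, 2.39, 2.39, 3.01, 3.01, 3.01].

### API

Orientations are given as [roll, pitch, yaw] about the fixed x, y, z axes, in that order (R = Rz(yaw) Ry(pitch) Rx(roll)).
In Python, from workcell import monitor, optics, bot gives the robot as it stands.
- The arm moves only by the tool arm_command, never from a script. Its arguments are lists of equal length, an entry for each row: "delta_pos": the shift along the tool's x, y, z as a fraction of full scale, a list of three; "rotation": the turn, a rotation vector about the tool's x, y, z as a fraction of full scale, a list of three. In form: {"delta_pos": [[dx, dy, dz], ...], "rotation": [[wx, wy, wz], ...]}. A call has 1 to 10 rows; each row shifts and turns the pose as measured when the row begins, along the tool's axes as they then stand; what a row does not reach is not made up. Full scale, the value 1, is 30 mm for a shift and 6 degrees for a turn. A row lasts 1/10 s, in which the tool goes at most 50 mm and 8.59 degrees, less where a joint would pass 70% of its speed; a pose out of reach is approached as far as the arm can. A call with a number of a shift or a turn outside -1 to 1 is refused whole. A call with a gripper value outside its range is refused whole. "gripper" is the closure, from -1 (fully open) to 1 (shut), so that 0 is half open, set as the call begins (left out, the last holds). The fingers move at their own pace and stop on an object; "grip_force" is the grip in N (left out, the last holds). Time passes only in rows, so rows that do not move let the fingers close. It gives the time, the measured TCP pose, the force and the opening at its end, in the units of the state.
- monitor.observe(): the state, without advancing time (a new reading comes with each control period).
- optics.grab_frame(name): name is "side" or "top"; returns the picture (400x640x3 uint8, red, green, blue); there is no depth.
- optics.camera_params(name): a dict with "fx", "fy", "cx", "cy" (pixels), "dist_coeffs" ([k1, k2, p1, p2, k3] as OpenCV has them; the pictures are not rectified), "origin" and "rotation" of the camera in the world. Camera axes: x right, y down, z forward; pixel columns grow to the right and rows downward; lengths in m; the calibration is good to about 2 mm. A picture is of the moment at which its call begins. camera_params takes no time and is no camera call.
- bot.job_done(): hands the job in, once; it reports no verdict.
The state is a dict: "clock": time; "qpos": joint angles; "qd": joint speeds; "joint_efforts": joint torques, N m; "position": TCP position; "tool_rot": TCP orientation; "force": force on the tool from outside, world axes, zero at the start; "moment": the same for the moment, N m; "grip_width": finger opening in m.
Only numpy, scipy, OpenCV 4.12 (cv2) and the standard library are available. Lean on these libraries where they do the work, as an engineer would, in place of code of your own. Each camera call takes 0.05 s, during which the arm holds its last target. There are 200 camera calls.

## Working session

There is one attempt and no reset: what is moved stays moved. The work goes in short steps, Python scripts to look and compute and a tool call to move; the robot and the scene stay as the last step left them, time stands still between calls to the robot, and variables do not carry over. Pictures are saved under pics/ and viewed, about 12 in all and at most 16, crops included, and the job is handed in when it is done.

Besides the shell and the picture viewer there is one more tool, called after ">>>" as a command line: name --argument value ..., lists and objects as JSON in quotes. arm_command: Moves the arm, as the interface text tells. Its arguments: {"type":"object","properties":{"delta_pos":{"type":"array","items":{"type":"array","items":{"type":"number"}}},"rotation":{"type":"array","items":{"type":"array","items":{"type":"number"}}},"gripper":{"type":"number"},"grip_force":{"type":"number"}},"required":["delta_pos","rotation"]}

```bash
ls; mkdir -p pics; python3 - <<'E'
from workcell import monitor, optics, bot
import cv2
for n in("top","side"):
    im=optics.grab_frame(n); cv2.imwrite(f"pics/{n}0.png",im[:,:,::-1]); print(n,optics.camera_params(n))
s=monitor.observe(); print({k:s[k] for k in("clock","position","tool_rot","force","grip_width")})
E
```

```text
pics
top {'fx': 386.3794358764079, 'fy': 386.3794358764079, 'cx': 311.1635138434327, 'cy': 197.9716967665252, 'dist_coeffs': array([-0.0100306,  0.       ,  0.       ,  0.       ,  0.       ]), 'origin': array([0.51120936, 0.04533759, 1.02393716]), 'rotation': array([-3.08234799,  0.004213  , -1.54703911])}
side {'fx': 361.02266810204543, 'fy': 361.02266810204543, 'cx': 319.85829037913334, 'cy': 195.92816211984243, 'dist_coeffs': array([-0.02802865,  0.        ,  0.        ,  0.        ,  0.        ]), 'origin': array([ 0.31081866, -0.48816437,  0.63211622]), 'rotation': array([-2.35832051, -0.00752899, -0.42377084])}
{'clock': 0.1, 'position': array([ 0.23390729, -0.57928795,  0.24478652]), 'tool_rot': array([-1.5136719 ,  1.5697936 ,  2.01172359]), 'force': array([ 0.82317837, -0.00976373, -0.67323855]), 'grip_width': 0.0854858727253179}
```

View pics/top0.png

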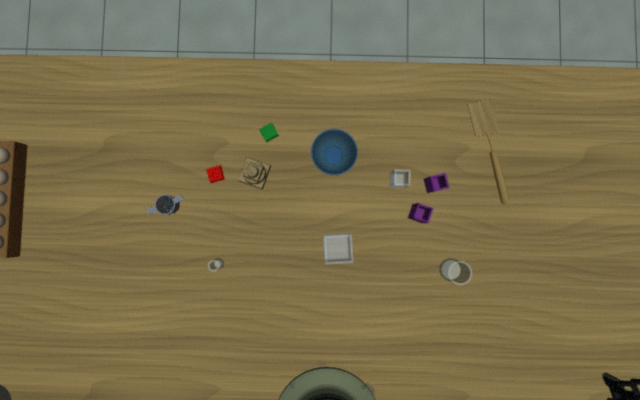

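View pics/side0.png

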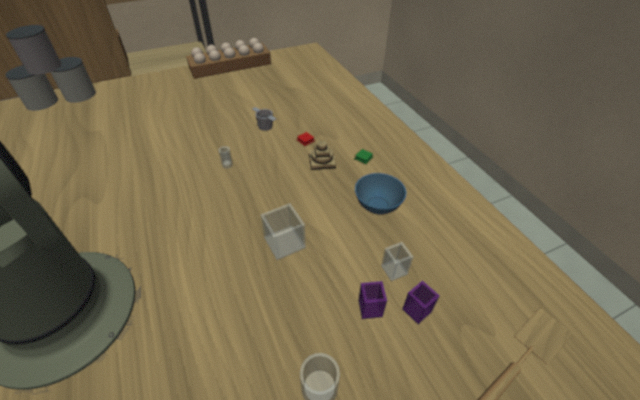

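Top view: stack at about (255,173). Small square jar candidates are clear glass at (401,178) and purple at (436,183) and (421,213); clear one is meant. Large square jar is at (338,249), large round (455,271), small round (215,265), bowl (334,151), infuser (166,205). Red (215,174) and green (268,132) squares are the look-alikes to leave. I'll confirm in enlarged crops with projected models overlaid.

```bash
cat > h.py <<'E'
import numpy as np, cv2
from scipy.spatial.transform import Rotation as Ro
from workcell import monitor, optics, bot
P={n:optics.camera_params(n) for n in("top","side")}
def K(p): return np.array([[p["fx"],0,p["cx"]],[0,p["fy"],p["cy"]],[0,0,1.]])
def proj(n,X):
    p=P[n]; R=Ro.from_euler("xyz",p["rotation"]).as_matrix().T
    return cv2.projectPoints(np.asarray(X,float).reshape(-1,3),cv2.Rodrigues(R)[0],-R@p["origin"],K(p),p["dist_coeffs"])[0].reshape(-1,2)
def back(n,uv,z):
    p=P[n]; q=cv2.undistortPoints(np.array([[uv]],float),K(p),p["dist_coeffs"])[0,0]
    d=Ro.from_euler("xyz",p["rotation"]).as_matrix()@[q[0],q[1],1]; o=p["origin"]
    return (o+d*(z-o[2])/d[2])[:2]
def outline(kind,size,x,y,yaw,z):
    if kind=="r": a=np.linspace(0,2*np.pi,49); q=np.c_[np.cos(a),np.sin(a)]*size/2
    else: q=np.array([[1,1],[-1,1],[-1,-1],[1,-1],[1,1]])*size/2
    c,s=np.cos(yaw),np.sin(yaw); q=q@np.array([[c,s],[-s,c]])+[x,y]
    return np.c_[q,np.full(len(q),z)]
def crop(n,im,c,w,h,k,outs=(),cols=((255,0,0),(0,255,0),(255,255,0),(0,255,255))):
    M=np.float32([[k,0,-(c[0]-w/2)*k],[0,k,-(c[1]-h/2)*k]])
    o=cv2.warpAffine(im,M,(int(w*k),int(h*k)),flags=cv2.INTER_CUBIC)
    for i,X in enumerate(outs):
        q=(proj(n,X)-[c[0]-w/2-.0,c[1]-h/2])*k
        cv2.polylines(o,[np.round(q*8).astype(int)],False,cols[i%4],1,cv2.LINE_AA,3)
    return o
E
cat > m.py <<'E'
from h import *
J={"SL":("s",.068,.078,(338,249)),"RL":("r",.06,.07,(452,270)),"SS":("s",.04,.062,(401,177)),"RS":("r",.03,.054,(216,264)),"ST":("s",.068,.016,(255,174))}
T,S=[cv2.imread(f"pics/{n}0.png")[:,:,::-1].copy() for n in("top","side")]
rows=[[],[]]
for k,(kd,sz,z,uv) in J.items():
    x,y=back("top",uv,z); print(k,x,y,proj("side",[[x,y,z]])[0])
    c=proj("top",[[x,y,z]])[0]; rows[0].append(crop("top",T,c,40,48,4))
    c=proj("side",[[x,y,z*.6]])[0]; rows[1].append(crop("side",S,c,53,64,3)[:192,:160] if 0 else cv2.resize(crop("side",S,c,50,70,3),(160,224)))
cv2.imwrite("pics/m0.png",np.vstack([np.hstack(r) for r in rows])[:,:,::-1])
E
python3 m.py
```

```text
SL 0.44439129221500673 -0.01758401770304585 [282.51839919 219.39566586]
RL 0.3992962576606401 -0.29797032910252585 [318.68303346 358.8651269 ]
SS 0.6259637294370878 -0.1726323614412586 [398.81494316 251.30334052]
RS 0.39810946707085015 0.28417499344974384 [226.04168612 150.38029503]
ST 0.6304348793294656 0.19990214495224745 [321.25905886 157.75191532]
```

View pics/m0.png

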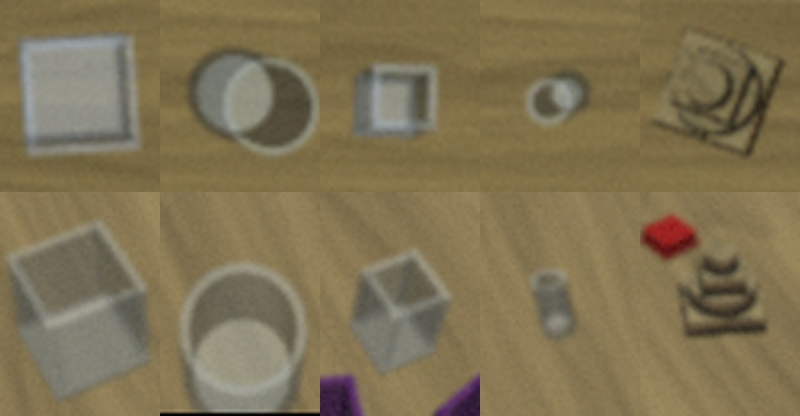

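```bash
cat > fit.py <<'E'
from h import *
from scipy.optimize import minimize
def dense(kd,sz,x,y,yaw,z):
    o=outline(kd,sz,x,y,yaw,z)
    return np.vstack([np.linspace(a,b,13)[:-1] for a,b in zip(o,o[1:])])[::(1 if kd=="s" else 12)]
def samp(n,im,X):
    q=proj(n,X).astype(np.float32); return cv2.remap(im,q[:,0:1],q[:,1:2],cv2.INTER_LINEAR).ravel()
def fit(ims,kd,sz,z,x0,yaws,mode,views=("top","side")):
    """mode rim: bright band; seal: dark band at the outline"""
    def cost(p):
        c=0
        for n in views:
            if mode=="rim":
                f=lambda s,zz=z: samp(n,ims[n],dense(kd,sz+s,p[0],p[1],p[2],zz)).mean()
                c+=-(2*f(-.005)-f(.008)-f(-.018)*.4)
            else:
                f=lambda s: np.minimum(samp(n,ims[n],dense(kd,sz+s,p[0],p[1],p[2],z+.002)),140).mean()
                c+=2*f(-.001)-f(.010)-f(-.011)
        return c
    best=None
    for yaw in yaws:
      for d in [(0,0),(.004,0),(-.004,0),(0,.004),(0,-.004)]:
        s=np.array([x0[0]+d[0],x0[1]+d[1],yaw])
        r=minimize(cost,s,method="Nelder-Mead",options=dict(initial_simplex=s+np.vstack([np.zeros(3),np.diag([.004,.004,.15])]),xatol=1e-4,fatol=1e-2))
        if best is None or r.fun<best.fun: best=r
    return best
E
cat > m.py <<'E'
from fit import *
T={n:cv2.imread(f"pics/{n}0.png")[:,:,::-1].copy() for n in("top","side")}
B={n:cv2.GaussianBlur(T[n][:,:,2],(3,3),.6).astype(np.float32) for n in T}; G={n:cv2.cvtColor(T[n],cv2.COLOR_RGB2GRAY).astype(np.float32) for n in T}
Y=np.arange(-.7,.8,.35)
J={"SL":("s",.068,.078,(338,248.7)),"RL":("r",.06,.07,(459.7,272)),"SS":("s",.04,.062,(402,177.3)),"RS":("r",.03,.054,(213.2,265.3))}
L={"lSL":("s",.068,0,(255,174)),"lRL":("r",.06,.016,(256,173)),"lSS":("s",.04,.032,(255,172)),"lRS":("r",.03,.048,(254,171))}
rows=[[],[]]; res={}
for D,I,mode in((J,B,"rim"),(L,G,"seal")):
  so=[]
  for k,(kd,sz,z,uv) in D.items():
    ys=Y if kd=="s" else [0]; r=[]
    x0=back("top",uv,z)
    for v in(("top","side"),("top",),("side",)):
        if v==("side",) and k=="RL": continue
        b=fit(I,kd,sz,z,x0,ys,mode,v); r.append(b.x)
    print(k,x0.round(4),[q.round(4).tolist() for q in r],round(b.fun,1))
    res[k]=r[0]; o=[outline(kd,sz,*r[0],z)]
    if mode=="rim":
        for n,w,h in(("top",40,48),("side",50,70)):
            c=proj(n,[[*r[0][:2],z*.7]])[0]; rows[n=="side"].append(cv2.resize(crop(n,T[n],c,w,h,4,o),(160,192 if n=="top" else 224)))
    so+=o
for n,w,h in(("top",40,48),("side",40,56)):
    c=proj(n,[[*res["lSS"][:2],.02]])[0]; rows[n=="side"].append(crop(n,T[n],c,w,h,4,so))
cv2.imwrite("pics/m1.png",np.vstack([np.hstack(r) for r in rows])[:,:,::-1])
E
python3 m.py
```

```text
SL [ 0.4451 -0.0176] [[0.4441, -0.0174, 0.0778], [0.4445, -0.0178, 0.0797], [0.4438, -0.0166, 0.0749]] -107.5Traceback (most recent call last):
  File "m.py", line 15, in <module>
    b=fit(I,kd,sz,z,x0,ys,mode,v); r.append(b.x)
  File "fit.py", line 24, in fit
    r=minimize(cost,s,method="Nelder-Mead",options=dict(initial_simplex=s+np.vstack([np.zeros(3),np.diag([.004,.004,.15])]),xatol=1e-4,fatol=1e-2))
    res = _minimize_neldermead(fun, x0, args, callback, bounds=bounds,
                               **options)
    fsim[k] = func(sim[k])
              ~~~~^^^^^^^^
    fx = function(np.copy(x), *(wrapper_args + args))
  File "fit.py", line 15, in cost
    c+=-(2*f(-.005)-f(.008)-f(-.018)*.4)
           ~^^^^^^^
  File "fit.py", line 14, in <lambda>
    f=lambda s,zz=z: samp(n,ims[n],dense(kd,sz+s,p[0],p[1],p[2],zz)).mean()
                     ~~~~^^^^^^^^^^^^^^^^^^^^^^^^^^^^^^^^^^^^^^^^^^^
  File "fit.py", line 7, in samp
    q=proj(n,X).astype(np.float32); return cv2.remap(im,q[:,0:1],q[:,1:2],cv2.INTER_LINEAR).ravel()
      ~~~~^^^^^
  File "h.py", line 8, in proj
    return cv2.projectPoints(np.asarray(X,float).reshape(-1,3),cv2.Rodrigues(R)[0],-R@p["origin"],K(p),p["dist_coeffs"])[0].reshape(-1,2)
           ~~~~~~~~~~~~~~~~~^^^^^^^^^^^^^^^^^^^^^^^^^^^^^^^^^^^^^^^^^^^^^^^^^^^^^^^^^^^^^^^^^^^^^^^^^^^^^^^^^^^^^^^^^^^^
cv2.error: OpenCV(4.12.0) /io/opencv/modules/calib3d/src/calibration_base.cpp:1490: error: (-215:Assertion failed) npoints >= 0 && (depth == CV_32F || depth == CV_64F) in function 'projectPoints'
```

```bash
sed -i 's/np.asarray(X,float).reshape(-1,3)/np.array(X,float).reshape(-1,3).copy()/' h.py; sed -i 's/    return np.vstack(\[np.linspace(a,b,13)\(.*\)$/    return np.ascontiguousarray(np.vstack([np.linspace(a,b,13)\1)/' fit.py; python3 m.py
```

```text
SL [ 0.4451 -0.0176] [[0.4441, -0.0174, 0.0778], [0.4445, -0.0178, 0.0797], [0.4438, -0.0166, 0.0749]] -107.5
RL [ 0.3949 -0.3168] [[0.3927, -0.317, 0.1415], [0.3935, -0.3171, 0.0894]] -113.3
SS [ 0.6253 -0.1751] [[0.6255, -0.1751, 0.0096], [0.626, -0.1751, 0.0103], [0.6246, -0.1741, -0.0141]] -111.0
RS [0.3947 0.2911] [[0.3943, 0.2915, 0.042], [0.3945, 0.2915, 0.1634], [0.3937, 0.2919, -0.0238]] -80.3
lSL [0.6323 0.2024] [[0.6356, 0.2051, -0.3167], [0.6358, 0.2047, -0.3169], [0.6357, 0.2068, -0.3216]] -15.3
lRL [0.6331 0.1974] [[0.6349, 0.2046, 0.023], [0.635, 0.2029, 0.1289], [0.635, 0.2069, 0.0722]] -22.3
lSS [0.6337 0.1976] [[0.635, 0.2019, -0.3334], [0.6351, 0.2016, -0.3436], [0.6354, 0.2044, -0.2892]] -14.1
lRS [0.6343 0.1978] [[0.6332, 0.2041, -0.1792], [0.6334, 0.2036, 0.2219], [0.6333, 0.2075, -0.0867]] -22.1
```

View pics/m1.png

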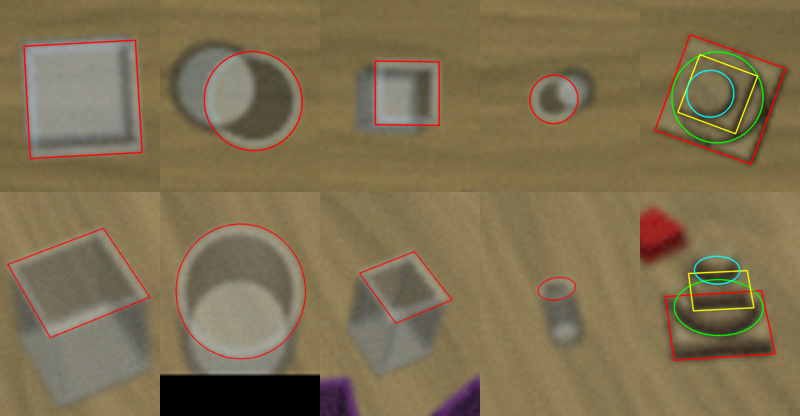

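Fits agree between views to 1–3 mm. The lid outlines (yaw −0.32) and the clear glass jars are confirmed. Now a motion planner helper.

```bash
cat > plan.py <<'E'
from h import *
import sys, json
def plan(pos,yaw=None,n=None,p0=None,R0=None):
    """rows to bring TCP to pos, tool down, jaw (tool y) yaw mod pi; yaw None=keep"""
    s=monitor.observe()
    p=np.array(s["position"]) if p0 is None else np.array(p0); R=Ro.from_euler("xyz",s["tool_rot"]) if R0 is None else R0
    M=R.as_matrix(); cur=np.arctan2(M[1,1],M[0,1])
    if yaw is None: yaw=cur
    yaw=cur+(yaw-cur+np.pi/2)%np.pi-np.pi/2
    y=np.array([np.cos(yaw),np.sin(yaw),0]); x=np.array([0,0,-1.]); T=Ro.from_matrix(np.c_[x,y,np.cross(x,y)])
    w=(R.inv()*T).as_rotvec(); d=np.array(pos)-p
    if n is None: n=int(max(1,np.ceil(np.linalg.norm(d)/.03-.01),np.ceil(np.degrees(np.linalg.norm(w))/6-.01)))
    D=[];W=[]
    for i in range(n):
        v=(R.inv().apply((pos-p)/(n-i)))/.03; v=np.round(v,2)+0.; r=np.round(np.degrees(w/n)/6,3)+0.
        p=p+R.apply(v*.03); R=R*Ro.from_rotvec(np.radians(r*6)); D.append(v.tolist());W.append(r.tolist())
    for i in range(0,n,10): print(json.dumps({"delta_pos":D[i:i+10],"rotation":W[i:i+10]}))
    return p,R
def st():
    s=monitor.observe(); M=Ro.from_euler("xyz",s["tool_rot"]).as_matrix()
    print("t",round(s["clock"],2),"pos",np.round(s["position"],4),"yaw",round(np.arctan2(M[1,1],M[0,1]),3),"x",M[:,0].round(3),"q",np.round(s["qpos"],2),"F",np.round(s["force"],1),"w",round(s["grip_width"],4))
E
python3 - <<'E'
from plan import *
st(); a=plan([.52,-.05,.25],-.318,n=20); b=plan([.633,.2055,.15],-.318,None,*a)
E
```

```text
t 0.1 pos [ 0.2339 -0.5793  0.2448] yaw -1.187 x [-0.     0.001 -1.   ] q [ 1.12  0.52 -0.04  1.6   0.02  1.02 -0.11] F [ 0.8 -0.  -0.7] w 0.0855
{"delta_pos": [[-0.01, -0.64, -0.77], [-0.01, -0.61, -0.8], [-0.01, -0.57, -0.83], [-0.01, -0.53, -0.85], [-0.01, -0.5, -0.87], [-0.01, -0.46, -0.89], [-0.01, -0.42, -0.91], [-0.01, -0.38, -0.93], [-0.01, -0.34, -0.94], [-0.01, -0.3, -0.96]], "rotation": [[-0.415, 0.0, 0.0], [-0.415, 0.0, 0.0], [-0.415, 0.0, 0.0], [-0.415, 0.0, 0.0], [-0.415, 0.0, 0.0], [-0.415, 0.0, 0.0], [-0.415, 0.0, 0.0], [-0.415, 0.0, 0.0], [-0.415, 0.0, 0.0], [-0.415, 0.0, 0.0]]}
{"delta_pos": [[-0.01, -0.25, -0.97], [-0.01, -0.21, -0.98], [-0.01, -0.17, -0.99], [0.0, -0.13, -0.99], [-0.01, -0.08, -1.0], [0.0, -0.04, -1.0], [-0.01, 0.01, -1.0], [0.0, 0.05, -1.0], [-0.01, 0.09, -1.0], [0.0, 0.14, -1.0]], "rotation": [[-0.415, 0.0, 0.0], [-0.415, 0.0, 0.0], [-0.415, 0.0, 0.0], [-0.415, 0.0, 0.0], [-0.415, 0.0, 0.0], [-0.415, 0.0, 0.0], [-0.415, 0.0, 0.0], [-0.415, 0.0, 0.0], [-0.415, 0.0, 0.0], [-0.415, 0.0, 0.0]]}
{"delta_pos": [[0.33, 0.09, -0.93], [0.33, 0.09, -0.93], [0.33, 0.09, -0.93], [0.34, 0.09, -0.92], [0.33, 0.09, -0.93], [0.33, 0.09, -0.92], [0.34, 0.09, -0.93], [0.33, 0.09, -0.92], [0.34, 0.1, -0.93], [0.33, 0.09, -0.92]], "rotation": [[0.0, -0.001, 0.001], [0.0, -0.001, 0.001], [0.0, -0.001, 0.001], [0.0, -0.001, 0.001], [0.0, -0.001, 0.001], [0.0, -0.001, 0.001], [0.0, -0.001, 0.001], [0.0, -0.001, 0.001], [0.0, -0.001, 0.001], [0.0, -0.001, 0.001]]}
```

>>> arm_command --delta_pos '[[-0.01,-0.64,-0.77],[-0.01,-0.61,-0.8],[-0.01,-0.57,-0.83],[-0.01,-0.53,-0.85],[-0.01,-0.5,-0.87],[-0.01,-0.46,-0.89],[-0.01,-0.42,-0.91],[-0.01,-0.38,-0.93],[-0.01,-0.34,-0.94],[-0.01,-0.3,-0.96]]' --rotation '[[-0.415,0,0],[-0.415,0,0],[-0.415,0,0],[-0.415,0,0],[-0.415,0,0],[-0.415,0,0],[-0.415,0,0],[-0.415,0,0],[-0.415,0,0],[-0.415,0,0]]' --gripper -0.2 --grip_force 25

```text
clock: 1.1
position: [0.3763, -0.3054, 0.245]
tool_rot: [-1.425, 1.565, 2.545]
force: [0.1, 0.3, 0.1]
grip_width: 0.051
```

```bash
python3 - <<'E'
from plan import *
st(); a=plan([.633,.2055,.15],-.318)
E
```

```text
t 1.1 pos [ 0.3763 -0.3054  0.245 ] yaw -0.742 x [-0.005  0.003 -1.   ] q [ 0.75  0.31 -0.24  1.95  0.09  0.9  -0.27] F [0.1 0.3 0.1] w 0.051
{"delta_pos": [[0.16, -0.26, -0.92], [0.16, -0.24, -0.92], [0.16, -0.22, -0.93], [0.16, -0.2, -0.93], [0.16, -0.18, -0.94], [0.16, -0.16, -0.94], [0.16, -0.14, -0.94], [0.16, -0.12, -0.94], [0.16, -0.1, -0.95], [0.16, -0.08, -0.95]], "rotation": [[-0.202, 0.0, 0.003], [-0.202, 0.0, 0.003], [-0.202, 0.0, 0.003], [-0.202, 0.0, 0.003], [-0.202, 0.0, 0.003], [-0.202, 0.0, 0.003], [-0.202, 0.0, 0.003], [-0.202, 0.0, 0.003], [-0.202, 0.0, 0.003], [-0.202, 0.0, 0.003]]}
{"delta_pos": [[0.16, -0.06, -0.95], [0.16, -0.04, -0.95], [0.16, -0.02, -0.95], [0.16, 0.0, -0.95], [0.16, 0.02, -0.95], [0.15, 0.04, -0.95], [0.16, 0.06, -0.95], [0.15, 0.08, -0.95], [0.16, 0.09, -0.95], [0.15, 0.12, -0.96]], "rotation": [[-0.202, 0.0, 0.003], [-0.202, 0.0, 0.003], [-0.202, 0.0, 0.003], [-0.202, 0.0, 0.003], [-0.202, 0.0, 0.003], [-0.202, 0.0, 0.003], [-0.202, 0.0, 0.003], [-0.202, 0.0, 0.003], [-0.202, 0.0, 0.003], [-0.202, 0.0, 0.003]]}
```

>>> arm_command --delta_pos '[[0.16,-0.26,-0.92],[0.16,-0.24,-0.92],[0.16,-0.22,-0.93],[0.16,-0.2,-0.93],[0.16,-0.18,-0.94],[0.16,-0.16,-0.94],[0.16,-0.14,-0.94],[0.16,-0.12,-0.94],[0.16,-0.1,-0.95],[0.16,-0.08,-0.95]]' --rotation '[[-0.2,0,0],[-0.2,0,0],[-0.2,0,0],[-0.2,0,0],[-0.2,0,0],[-0.2,0,0],[-0.2,0,0],[-0.2,0,0],[-0.2,0,0],[-0.2,0,0]]'

```text
clock: 2.1
position: [0.5069, -0.0381, 0.1949]
tool_rot: [-1.519, 1.564, 2.671]
force: [0.1, -0.1, -0.2]
grip_width: 0.0512
```

>>> arm_command --delta_pos '[[0.16,-0.06,-0.95],[0.16,-0.04,-0.95],[0.16,-0.02,-0.95],[0.16,0.0,-0.95],[0.16,0.02,-0.95],[0.15,0.04,-0.95],[0.16,0.06,-0.95],[0.15,0.08,-0.95],[0.16,0.09,-0.95],[0.15,0.12,-0.96]]' --rotation '[[-0.2,0,0],[-0.2,0,0],[-0.2,0,0],[-0.2,0,0],[-0.2,0,0],[-0.2,0,0],[-0.2,0,0],[-0.2,0,0],[-0.2,0,0],[-0.2,0,0]]'

```text
clock: 3.1
position: [0.6349, 0.2293, 0.1424]
tool_rot: [-1.378, 1.559, 3.029]
force: [0.6, -0.7, 0.4]
grip_width: 0.0512
```

```bash
python3 - <<'E'
from plan import *
st(); a=plan([.633,.2055,.1],-.318)
E
```

```text
t 3.1 pos [0.6349 0.2293 0.1424] yaw -0.305 x [-0.012  0.001 -1.   ] q [-0.19  0.74 -0.39  1.52  0.31  0.96 -0.98] F [ 0.6 -0.7  0.4] w 0.0512
{"delta_pos": [[0.71, 0.1, 0.39], [0.7, 0.09, 0.38]], "rotation": [[0.06, 0.011, 0.055], [0.06, 0.011, 0.055]]}
```

>>> arm_command --delta_pos '[[0.71,0.1,0.39],[0.7,0.09,0.38],[0,0,0]]' --rotation '[[0.06,0.01,0.055],[0.06,0.01,0.055],[0,0,0]]'

```text
clock: 3.4
position: [0.6324, 0.2108, 0.0968]
tool_rot: [-2.126, 1.568, 2.275]
force: [0.8, -0.2, -0.5]
grip_width: 0.051
```

```bash
python3 - <<'E'
from plan import *
st(); plan([.633,.2055,.075],-.318)
im=optics.grab_frame("side"); cv2.imwrite("pics/s1.png",crop("side",im,(321,130),80,80,7)[:,:,::-1])
E
```

```text
t 3.4 pos [0.6324 0.2108 0.0968] yaw -0.312 x [-0.002  0.002 -1.   ] q [-0.18  0.78 -0.37  1.57  0.34  0.85 -0.99] F [ 0.8 -0.2 -0.5] w 0.051
{"delta_pos": [[0.73, 0.08, 0.16]], "rotation": [[0.058, -0.013, 0.021]]}
```

View pics/s1.png

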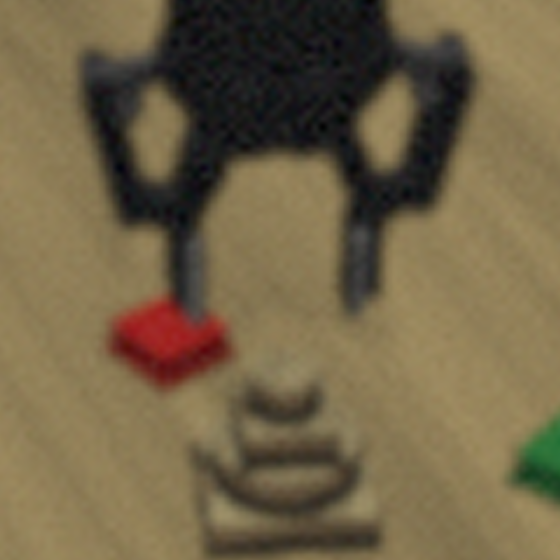

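Fingertips appear at crop (192,318) and (357,312), i.e. pixels (308.4,135.4) and (332,134.6), just above the stack's top lid.

```bash
python3 - <<'E'
from plan import *
p=monitor.observe()["position"]; y=np.array([np.cos(.312),-np.sin(.312)])*.029
for z in(0,.006,.012,.018,.024):
    print(z,proj("side",[[*(p[:2]-y),p[2]-z],[*(p[:2]+y),p[2]-z]]).round(1).tolist())
E
```

```text
0 [[309.2, 130.3], [331.8, 129.0]]
0.006 [[309.3, 132.3], [331.7, 131.0]]
0.012 [[309.3, 134.2], [331.6, 132.9]]
0.018 [[309.3, 136.1], [331.6, 134.8]]
0.024 [[309.4, 138.0], [331.5, 136.7]]
```

>>> arm_command --delta_pos '[[0.45,0.08,0.14],[0.45,0,0],[0.08,0,0]]' --rotation '[[0.05,-0.01,0.02],[0,0,0],[0,0,0]]'

```text
clock: 3.75
position: [0.6352, 0.2082, 0.0696]
tool_rot: [2.524, 1.566, 0.636]
force: [-0.0, 0.1, -0.2]
grip_width: 0.0512
```

```bash
python3 - <<'E'
from plan import *
st(); plan([.633,.2055,.067],-.318)
E
```

```text
t 3.75 pos [0.6352 0.2082 0.0696] yaw -0.317 x [ 0.004  0.003 -1.   ] q [-0.18  0.81 -0.36  1.58  0.36  0.8  -1.  ] F [-0.   0.1 -0.2] w 0.0512
{"delta_pos": [[0.09, -0.04, 0.11]], "rotation": [[0.01, -0.038, -0.027]]}
```

>>> arm_command --delta_pos '[[0.1,-0.04,0.1],[0,0,0]]' --rotation '[[0,-0.03,-0.03],[0,0,0]]'

```text
clock: 3.95
position: [0.6329, 0.2058, 0.0662]
tool_rot: [-2.079, 1.57, 2.316]
force: [-0.0, 0.3, 0.4]
grip_width: 0.0512
```

>>> arm_command --delta_pos '[[0,0,0],[0,0,0],[0,0,0],[0,0,0],[0,0,0]]' --rotation '[[0,0,0],[0,0,0],[0,0,0],[0,0,0],[0,0,0]]' --gripper 0.6

```text
clock: 4.45
position: [0.6336, 0.2063, 0.0678]
tool_rot: [2.834, 1.569, 0.946]
force: [0.5, -1.1, 0.2]
grip_width: 0.0286
```

```bash
python3 - <<'E'
from plan import *
st()
im=optics.grab_frame("side"); cv2.imwrite("pics/s2.png",crop("side",im,(321,140),60,60,8)[:,:,::-1]);st()
E
```

```text
t 4.45 pos [0.6336 0.2063 0.0678] yaw -0.317 x [ 0.001  0.002 -1.   ] q [-0.18  0.82 -0.36  1.59  0.36  0.8  -1.  ] F [ 0.5 -1.1  0.2] w 0.0286
t 4.5 pos [0.6336 0.2063 0.0678] yaw -0.317 x [ 0.001  0.002 -1.   ] q [-0.18  0.82 -0.36  1.59  0.36  0.8  -1.  ] F [ 0.5  0.  -0.5] w 0.0286
```

View pics/s2.png

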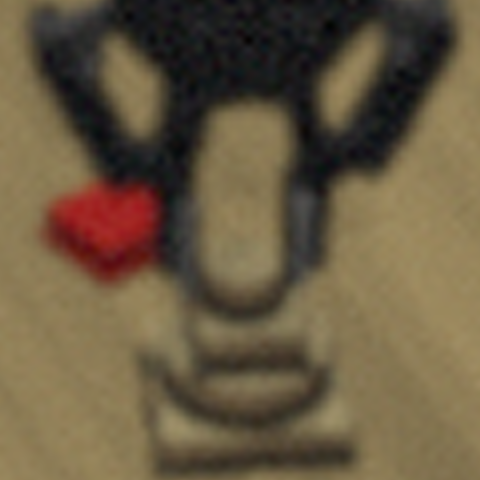

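Lid gripped (28.6 mm). Plan lift and transit.

```bash
python3 - <<'E'
from plan import *
a=plan([.6336,.2063,.14]); plan([.394,.2922,.13],None,None,*a)
E
```

```text
{"delta_pos": [[-0.8, 0.0, 0.0], [-0.8, 0.0, 0.0], [-0.81, 0.0, 0.0]], "rotation": [[0.0, -0.006, -0.002], [0.0, -0.006, -0.002], [0.0, -0.006, -0.002]]}
{"delta_pos": [[0.04, -0.94, -0.03], [0.04, -0.94, -0.03], [0.04, -0.94, -0.03], [0.04, -0.94, -0.02], [0.04, -0.94, -0.03], [0.03, -0.95, -0.02], [0.04, -0.94, -0.03], [0.03, -0.95, -0.02], [0.04, -0.94, -0.03]], "rotation": [[0.0, 0.0, 0.0], [0.0, 0.0, 0.0], [0.0, 0.0, 0.0], [0.0, 0.0, 0.0], [0.0, 0.0, 0.0], [0.0, 0.0, 0.0], [0.0, 0.0, 0.0], [0.0, 0.0, 0.0], [0.0, 0.0, 0.0]]}
```

>>> arm_command --delta_pos '[[-0.3,0,0],[-0.7,0,0],[-0.8,0,0],[-0.5,0,0]]' --rotation '[[0,0,0],[0,0,0],[0,0,0],[0,0,0]]'

```text
clock: 4.9
position: [0.6324, 0.206, 0.1384]
tool_rot: [-1.476, 1.568, 2.92]
force: [0.2, 0.1, 0.4]
grip_width: 0.0287
```

>>> arm_command --delta_pos '[[0.04,-0.5,-0.02],[0.04,-0.9,-0.03],[0.04,-0.94,-0.03],[0.04,-0.94,-0.02],[0.04,-0.94,-0.03],[0.03,-0.95,-0.02],[0.04,-0.94,-0.03],[0.03,-0.95,-0.02],[0.0,-0.5,0],[0,0,0]]' --rotation '[[0,0,0],[0,0,0],[0,0,0],[0,0,0],[0,0,0],[0,0,0],[0,0,0],[0,0,0],[0,0,0],[0,0,0]]'

```text
clock: 5.9
position: [0.4136, 0.2848, 0.1358]
tool_rot: [2.346, 1.563, 0.457]
force: [1.3, -0.5, 0.1]
grip_width: 0.0287
```

```bash
python3 - <<'E'
from plan import *
st(); plan([.394,.2922,.095],-.318)
E
```

```text
t 5.9 pos [0.4136 0.2848 0.1358] yaw -0.319 x [ 0.007  0.003 -1.   ] q [-0.41  0.51 -0.41  2.01  0.32  0.68 -1.34] F [ 1.3 -0.5  0.1] w 0.0287
{"delta_pos": [[0.68, -0.35, -0.01], [0.68, -0.35, -0.01]], "rotation": [[-0.003, -0.025, -0.026], [-0.003, -0.025, -0.026]]}
```

>>> arm_command --delta_pos '[[0.2,-0.6,-0.01],[0.6,-0.1,0],[0.4,0,0],[0,0,0]]' --rotation '[[0,-0.025,-0.025],[0,-0.025,-0.025],[0,0,0],[0,0,0]]'

```text
clock: 6.3
position: [0.3977, 0.2914, 0.0998]
tool_rot: [2.127, 1.567, 0.235]
force: [0.2, -0.4, 0.3]
grip_width: 0.0284
```

```bash
python3 - <<'E'
from plan import *
st(); plan([.394,.2922,.0765],-.318)
ims={n:optics.grab_frame(n) for n in("top","side")}
o=[outline("r",.03,.394,.2915,0,.054)]
cv2.imwrite("pics/s3.png",np.hstack([crop(n,ims[n],proj(n,[[.394,.2915,.054]])[0],50,60,7,o) for n in ims])[:,:,::-1])
E
```

```text
t 6.3 pos [0.3977 0.2914 0.0998] yaw -0.321 x [ 0.004  0.001 -1.   ] q [-0.47  0.56 -0.38  2.05  0.36  0.59 -1.42] F [ 0.2 -0.4  0.3] w 0.0284
{"delta_pos": [[0.77, -0.13, 0.02]], "rotation": [[-0.032, -0.02, -0.033]]}
```

View pics/s3.png

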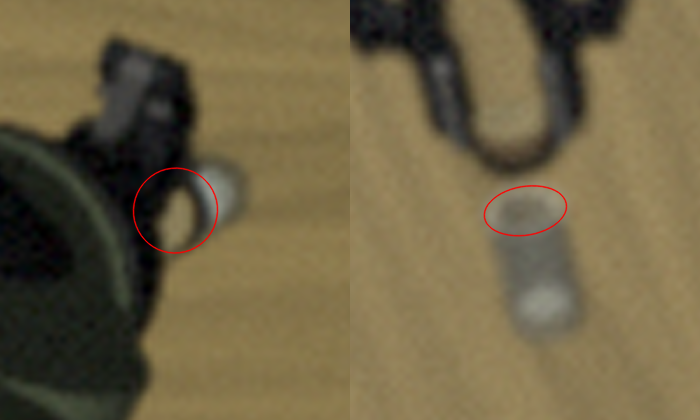

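Lid in the jaws is above the rim circle in both views. Lowering.

>>> arm_command --delta_pos '[[0.35,-0.13,0.02],[0.35,0,0],[0,0,0],[0,0,0]]' --rotation '[[-0.03,-0.02,-0.03],[0,0,0],[0,0,0],[0,0,0]]'

```text
clock: 6.8
position: [0.3952, 0.2923, 0.0789]
tool_rot: [2.46, 1.568, 0.57]
force: [0.5, -0.1, 0.2]
grip_width: 0.0286
```

```bash
python3 - <<'E'
from plan import *
st(); plan([.394,.2922,.074],-.318)
E
```

```text
t 6.8 pos [0.3952 0.2923 0.0789] yaw -0.32 x [ 0.002  0.001 -1.   ] q [-0.49  0.6  -0.36  2.06  0.39  0.55 -1.44] F [ 0.5 -0.1  0.2] w 0.0286
{"delta_pos": [[0.16, -0.04, 0.02]], "rotation": [[-0.016, -0.019, -0.016]]}
```

>>> arm_command --delta_pos '[[0.12,-0.04,0],[0.06,0,0],[0.03,0,0],[0,0,0]]' --rotation '[[0,-0.02,-0.02],[0,0,0],[0,0,0],[0,0,0]]'

```text
clock: 7.2
position: [0.3944, 0.2931, 0.0729]
tool_rot: [2.841, 1.57, 0.95]
force: [-0.8, -0.6, 3.9]
grip_width: 0.0286
```

```bash
python3 - <<'E'
from plan import *
st(); plan([.394,.2922,.074],-.318)
E
```

```text
t 7.2 pos [0.3944 0.2931 0.0729] yaw -0.32 x [ 0.     0.001 -1.   ] q [-0.49  0.61 -0.35  2.06  0.39  0.54 -1.45] F [-0.8 -0.6  3.9] w 0.0286
{"delta_pos": [[-0.04, 0.0, 0.03]], "rotation": [[-0.016, -0.006, -0.002]]}
```

Contact felt (3.9 N). Release and rise.

>>> arm_command --delta_pos '[[0,0,0],[0,0,0],[0,0,0],[0,0,0]]' --rotation '[[0,0,0],[0,0,0],[0,0,0],[0,0,0]]' --gripper -0.25

```text
clock: 7.6
position: [0.3946, 0.2932, 0.0731]
tool_rot: [2.657, 1.569, 0.766]
force: [0.2, 0.3, 0.1]
grip_width: 0.0536
```

>>> arm_command --delta_pos '[[-0.3,0,0],[-0.8,0,0],[-0.8,0,0],[0,0,0]]' --rotation '[[0,0,0],[0,0,0],[0,0,0],[0,0,0]]'

```text
clock: 8.0
position: [0.3939, 0.2931, 0.1332]
tool_rot: [-1.661, 1.57, 2.733]
force: [-0.2, 0.6, -0.1]
grip_width: 0.0532
```

```bash
cat > look.py <<'E'
from plan import *
# look.py name kind size x y yaw z view [view]
import sys
nm,kd=sys.argv[1:3]; sz,x,y,yaw,z=map(float,sys.argv[3:8]); vs=sys.argv[8:]
o=[]
cs=[]
for n in vs:
    im=optics.grab_frame(n); cs.append(crop(n,im,proj(n,[[x,y,z]])[0],50,60,7,[outline(kd,sz,x,y,yaw,z)]))
cv2.imwrite(f"pics/{nm}.png",np.hstack(cs)[:,:,::-1])
E
python3 - <<'E'
from plan import *
st(); plan([.635,.2035,.11],-.318)
T=optics.grab_frame("side"); cv2.imwrite("pics/side_rs.png",T[:,:,::-1])
from fit import *
G={"side":cv2.cvtColor(T,cv2.COLOR_RGB2GRAY).astype(np.float32)}
for a in(("r",.03,.054,(.394,.2915),[0]),("s",.04,.032,(.635,.203),[-.5,-.32,0]),("r",.06,.016,(.635,.205),[0]),("s",.068,0,(.635,.205),[-.5,-.3,0])):
    b=fit(G,*a,"seal",("side",)); print(b.x.round(4),round(b.fun,1))
E
```

```text
t 8.0 pos [0.3939 0.2931 0.1332] yaw -0.319 x [-0.  0. -1.] q [-0.44  0.5  -0.42  2.03  0.32  0.67 -1.38] F [-0.2  0.6 -0.1] w 0.0532
{"delta_pos": [[0.09, 0.95, 0.04], [0.08, 0.95, 0.03], [0.09, 0.95, 0.04], [0.08, 0.95, 0.03], [0.09, 0.95, 0.04], [0.08, 0.95, 0.04], [0.09, 0.96, 0.03], [0.08, 0.95, 0.04], [0.09, 0.96, 0.03]], "rotation": [[-0.001, 0.0, 0.0], [-0.001, 0.0, 0.0], [-0.001, 0.0, 0.0], [-0.001, 0.0, 0.0], [-0.001, 0.0, 0.0], [-0.001, 0.0, 0.0], [-0.001, 0.0, 0.0], [-0.001, 0.0, 0.0], [-0.001, 0.0, 0.0]]}
[0.3926 0.2945 0.0066] -27.5
[ 0.6354  0.2056 -0.2736] -18.3
[0.6346 0.207  0.0804] -19.9
[ 0.6358  0.2066 -0.3033] -17.0
```

>>> arm_command --delta_pos '[[0.0,0.6,0.03],[0.05,0.95,0.03],[0.05,0.95,0.04],[0.05,0.95,0.03],[0.09,0.95,0.04],[0.08,0.95,0.04],[0.09,0.95,0.03],[0.08,0.95,0.04],[0.3,0.6,0.03],[0,0,0]]' --rotation '[[0,0,0],[0,0,0],[0,0,0],[0,0,0],[0,0,0],[0,0,0],[0,0,0],[0,0,0],[0,0,0],[0,0,0]]' --gripper -0.5

```text
clock: 9.05
position: [0.6204, 0.2052, 0.1027]
tool_rot: [-0.711, 1.563, -2.598]
force: [-0.5, -1.5, 0.1]
grip_width: 0.0638
```

```bash
python3 - <<'E'
from plan import *
st(); plan([.635,.2035,.08],-.318)
E
```

```text
t 9.05 pos [0.6204 0.2052 0.1027] yaw -0.316 x [-0.006 -0.004 -1.   ] q [-0.17  0.76 -0.38  1.61  0.34  0.85 -1.  ] F [-0.5 -1.5  0.1] w 0.0638
{"delta_pos": [[0.75, 0.48, -0.1]], "rotation": [[0.015, 0.053, 0.046]]}
```

>>> arm_command --delta_pos '[[0.1,0.48,-0.1],[0.3,0,0],[0.35,0,0],[0,0,0],[0,0,0]]' --rotation '[[0,0.05,0.04],[0,0,0],[0,0,0],[0,0,0],[0,0,0]]'

```text
clock: 9.55
position: [0.6316, 0.2049, 0.0769]
tool_rot: [-1.153, 1.566, -3.038]
force: [-0.4, 0.5, -0.5]
grip_width: 0.064
```

```bash
python3 - <<'E'
from plan import *
st(); plan([.635,.2035,.051],-.318)
E
```

```text
t 9.55 pos [0.6316 0.2049 0.0769] yaw -0.314 x [-0.005 -0.001 -1.   ] q [-0.17  0.8  -0.37  1.59  0.36  0.82 -1.  ] F [-0.4  0.5 -0.5] w 0.064
{"delta_pos": [[0.86, 0.13, 0.01]], "rotation": [[0.034, 0.02, 0.044]]}
```

>>> arm_command --delta_pos '[[0.3,0.13,0],[0.3,0,0],[0.25,0,0],[0,0,0],[0,0,0]]' --rotation '[[0.03,0.02,0.04],[0,0,0],[0,0,0],[0,0,0],[0,0,0]]'

```text
clock: 10.05
position: [0.6348, 0.2041, 0.0494]
tool_rot: [-2.451, 1.571, 1.945]
force: [-0.3, 1.0, 0.7]
grip_width: 0.0636
```

```bash
python3 - <<'E'
from plan import *
st(); plan([.635,.2035,.051],-.318)
E
```

```text
t 10.05 pos [0.6348 0.2041 0.0494] yaw -0.317 x [-0.  0. -1.] q [-0.18  0.84 -0.35  1.59  0.38  0.78 -1.01] F [-0.3  1.   0.7] w 0.0636
{"delta_pos": [[-0.05, 0.01, 0.02]], "rotation": [[0.01, -0.002, 0.002]]}
```

>>> arm_command --delta_pos '[[-0.06,0,0.02],[0,0,0]]' --rotation '[[0,0,0],[0,0,0]]'

```text
clock: 10.25
position: [0.6347, 0.2037, 0.0516]
tool_rot: [3.113, 1.57, 1.225]
force: [0.2, -0.8, 0.6]
grip_width: 0.0639
```

>>> arm_command --delta_pos '[[0,0,0],[0,0,0],[0,0,0],[0,0,0],[0,0,0]]' --rotation '[[0,0,0],[0,0,0],[0,0,0],[0,0,0],[0,0,0]]' --gripper 0.5

```text
clock: 10.75
position: [0.6352, 0.2037, 0.0527]
tool_rot: [2.387, 1.569, 0.499]
force: [-0.2, -0.4, -0.3]
grip_width: 0.0392
```

```bash
python3 - <<'E'
from plan import *
st()
s=monitor.observe();p=s["position"]
M=Ro.from_euler("xyz",s["tool_rot"])
a=(np.array([p[0],p[1],.125]),M)
b=plan([.6255,-.1745,.13],0.,None,*a)
E
```

```text
t 10.75 pos [0.6352 0.2037 0.0527] yaw -0.317 x [ 0.001  0.001 -1.   ] q [-0.18  0.84 -0.35  1.59  0.37  0.78 -1.01] F [-0.2 -0.4 -0.3] w 0.0392
{"delta_pos": [[-0.01, 0.28, 0.93], [-0.01, 0.26, 0.94], [-0.01, 0.23, 0.94], [-0.01, 0.21, 0.95], [-0.01, 0.19, 0.95], [-0.02, 0.16, 0.96], [-0.01, 0.14, 0.96], [-0.02, 0.12, 0.96], [-0.01, 0.09, 0.96], [-0.02, 0.07, 0.97]], "rotation": [[-0.233, -0.001, -0.001], [-0.233, -0.001, -0.001], [-0.233, -0.001, -0.001], [-0.233, -0.001, -0.001], [-0.233, -0.001, -0.001], [-0.233, -0.001, -0.001], [-0.233, -0.001, -0.001], [-0.233, -0.001, -0.001], [-0.233, -0.001, -0.001], [-0.233, -0.001, -0.001]]}
{"delta_pos": [[-0.01, 0.05, 0.97], [-0.02, 0.02, 0.97], [-0.01, 0.0, 0.97]], "rotation": [[-0.233, -0.001, -0.001], [-0.233, -0.001, -0.001], [-0.233, -0.001, -0.001]]}
```

>>> arm_command --delta_pos '[[-0.3,0,0],[-0.7,0,0],[-0.8,0,0],[-0.8,0,0],[-0.2,0,0.1]]' --rotation '[[0,0,0],[0,0,0],[0,0,0],[0,0,0],[0,0,0]]'

```text
clock: 11.25
position: [0.6334, 0.2011, 0.1405]
tool_rot: [-2.134, 1.57, 2.263]
force: [1.1, -0.3, -0.9]
grip_width: 0.0392
```

>>> arm_command --delta_pos '[[0,0.2,0.7],[0,0.26,0.94],[0,0.23,0.94],[0,0.21,0.95],[0,0.19,0.95],[0,0.16,0.96],[0,0.14,0.96],[0,0.12,0.96],[0,0.09,0.96],[0,0.07,0.97]]' --rotation '[[-0.23,0,0],[-0.23,0,0],[-0.23,0,0],[-0.23,0,0],[-0.23,0,0],[-0.23,0,0],[-0.23,0,0],[-0.23,0,0],[-0.23,0,0],[-0.23,0,0]]'

```text
clock: 12.25
position: [0.6252, -0.0894, 0.1421]
tool_rot: [2.98, 1.568, 1.35]
force: [-0.7, 0.5, -0.9]
grip_width: 0.0396
```

```bash
python3 - <<'E'
from plan import *
st(); plan([.6255,-.1745,.13],0.)
E
```

```text
t 12.25 pos [ 0.6252 -0.0894  0.1421] yaw -0.059 x [ 0.001  0.003 -1.   ] q [ 0.35  0.69 -0.46  1.65  0.37  0.89 -0.31] F [-0.7  0.5 -0.9] w 0.0396
{"delta_pos": [[0.13, 0.06, 0.94], [0.13, 0.04, 0.95], [0.14, 0.02, 0.94]], "rotation": [[-0.188, -0.008, -0.002], [-0.188, -0.008, -0.002], [-0.188, -0.008, -0.002]]}
```

>>> arm_command --delta_pos '[[0.13,0.06,0.94],[0.13,0.04,0.94],[0.14,0.02,0.3],[0,0,0],[0,0,0]]' --rotation '[[-0.19,-0.01,0],[-0.19,0,0],[-0.19,0,0],[0,0,0],[0,0,0]]'

```text
clock: 12.75
position: [0.6237, -0.1636, 0.1293]
tool_rot: [-1.203, 1.57, -2.777]
force: [0.7, 0.0, 0.6]
grip_width: 0.0391
```

```bash
python3 - <<'E'
from plan import *
st(); plan([.6255,-.1745,.1],0.)
E
```

```text
t 12.75 pos [ 0.6237 -0.1636  0.1293] yaw -0.004 x [-0.001 -0.    -1.   ] q [ 0.46  0.72 -0.46  1.62  0.39  0.89 -0.15] F [0.7 0.  0.6] w 0.0391
{"delta_pos": [[0.49, 0.03, 0.18], [0.49, 0.03, 0.18]], "rotation": [[-0.017, 0.002, 0.005], [-0.017, 0.002, 0.005]]}
```

>>> arm_command --delta_pos '[[0.4,0.03,0.2],[0.4,0.03,0.16],[0.2,0,0],[0,0,0],[0,0,0]]' --rotation '[[-0.02,0,0],[-0.02,0,0],[0,0,0],[0,0,0],[0,0,0]]'

```text
clock: 13.25
position: [0.6258, -0.172, 0.0963]
tool_rot: [-1.915, 1.569, 2.801]
force: [0.1, 0.3, 0.0]
grip_width: 0.0397
```

```bash
python3 - <<'E'
from plan import *
st(); plan([.6255,-.1745,.083],0.)
E
python3 look.py s4 s .04 .6255 -.1745 0 .062 top side
```

```text
t 13.25 pos [ 0.6258 -0.172   0.0963] yaw 0.004 x [-0.002  0.001 -1.   ] q [ 0.47  0.77 -0.45  1.62  0.41  0.85 -0.15] F [0.1 0.3 0. ] w 0.0397
{"delta_pos": [[0.44, -0.01, 0.08]], "rotation": [[0.034, -0.006, 0.017]]}
```

View pics/s4.png

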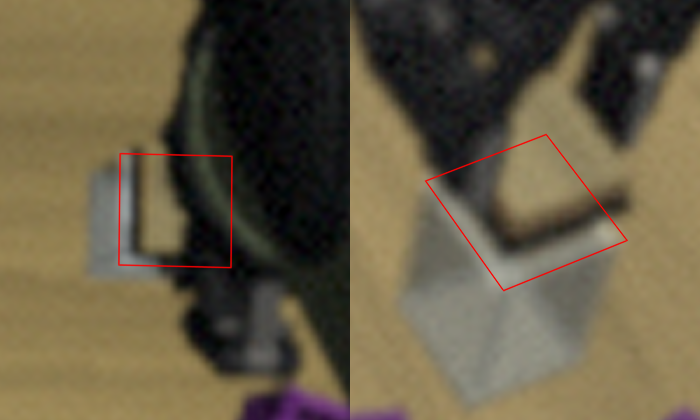

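```bash
python3 - <<'E'
from plan import *
for n in("top","side"):
    c=proj(n,[[.6255,-.1745,.062]])[0]
    for d in((0,0),(0,-.004),(.003,-.004)):
        q=(proj(n,outline("s",.04,.6258+d[0],-.172+d[1],.004,.0756)[:4])-(c-[25,30]))*7
        if n=="side": q[:,0]+=350
        print(n,d,q.round(0).tolist())
E
```

```text
top (0, 0) [[120.0, 147.0], [120.0, 260.0], [233.0, 262.0], [234.0, 149.0]]
top (0, -0.004) [[132.0, 147.0], [131.0, 260.0], [245.0, 263.0], [245.0, 150.0]]
top (0.003, -0.004) [[132.0, 139.0], [131.0, 252.0], [245.0, 254.0], [245.0, 141.0]]
side (0, 0) [[550.0, 97.0], [428.0, 144.0], [507.0, 253.0], [632.0, 203.0]]
side (0, -0.004) [[558.0, 107.0], [436.0, 155.0], [516.0, 265.0], [641.0, 214.0]]
side (0.003, -0.004) [[567.0, 104.0], [445.0, 151.0], [525.0, 261.0], [650.0, 210.0]]
```

Side corners match the TCP-based pose; top suggests up to 4 mm offset. Compromise correction: target TCP (.6245, −.1725).

>>> arm_command --delta_pos '[[0.2,-0.04,0.02],[0.2,0,0],[0.05,0,0],[0,0,0],[0,0,0]]' --rotation '[[0.03,0,0.02],[0,0,0],[0,0,0],[0,0,0],[0,0,0]]'

```text
clock: 13.85
position: [0.6248, -0.1725, 0.0826]
tool_rot: [1.686, 1.569, 0.115]
force: [0.5, 0.3, 0.2]
grip_width: 0.0396
```

```bash
python3 - <<'E'
from plan import *
st(); plan([.6245,-.1725,.0825],0.)
E
```

```text
t 13.85 pos [ 0.6248 -0.1725  0.0826] yaw 0.0 x [ 0.002  0.    -1.   ] q [ 0.46  0.78 -0.44  1.63  0.43  0.82 -0.16] F [0.5 0.3 0.2] w 0.0396
{"delta_pos": [[0.0, -0.01, 0.0]], "rotation": [[0.003, -0.002, -0.018]]}
```

>>> arm_command --delta_pos '[[0.04,0,0],[0.03,0,0],[0,0,0],[0,0,0]]' --rotation '[[0,0,0],[0,0,0],[0,0,0],[0,0,0]]'

```text
clock: 14.25
position: [0.6258, -0.1726, 0.0829]
tool_rot: [1.422, 1.566, -0.149]
force: [0.3, 0.4, 0.3]
grip_width: 0.0391
```

>>> arm_command --delta_pos '[[0.06,-0.03,0],[0.06,0,0],[0,0,0]]' --rotation '[[0,0,0],[0,0,0],[0,0,0]]'

```text
clock: 14.55
position: [0.6263, -0.1728, 0.0813]
tool_rot: [1.374, 1.563, -0.197]
force: [0.5, -0.1, 0.3]
grip_width: 0.0389
```

```bash
python3 - <<'E'
from plan import *
st()
E
```

```text
t 14.55 pos [ 0.6263 -0.1728  0.0813] yaw -0.0 x [ 0.008 -0.002 -1.   ] q [ 0.46  0.79 -0.44  1.64  0.43  0.81 -0.16] F [ 0.5 -0.1  0.3] w 0.0389
```

```bash
python3 - <<'E'
from plan import *
plan([.6245,-.1725,.0795],0.)
E
```

```text
{"delta_pos": [[0.06, -0.06, -0.01]], "rotation": [[-0.003, 0.015, -0.075]]}
```

>>> arm_command --delta_pos '[[0.06,-0.06,-0.01],[0.03,0,0],[0,0,0]]' --rotation '[[0,0.015,-0.075],[0,0,0],[0,0,0]]'

```text
clock: 14.85
position: [0.6261, -0.1728, 0.0808]
tool_rot: [1.285, 1.567, -0.287]
force: [-0.2, 0.7, -0.4]
grip_width: 0.0391
```

```bash
python3 - <<'E'
from plan import *
st();plan([.6245,-.1725,.0795],0.)
E
python3 look.py s5 s .04 .6255 -.1745 0 .062 top side
```

```text
t 14.85 pos [ 0.6261 -0.1728  0.0808] yaw -0.001 x [ 0.003 -0.001 -1.   ] q [ 0.46  0.79 -0.44  1.63  0.43  0.81 -0.16] F [-0.2  0.7 -0.4] w 0.0391
{"delta_pos": [[0.04, -0.05, -0.01]], "rotation": [[-0.006, 0.009, -0.031]]}
```

View pics/s5.png

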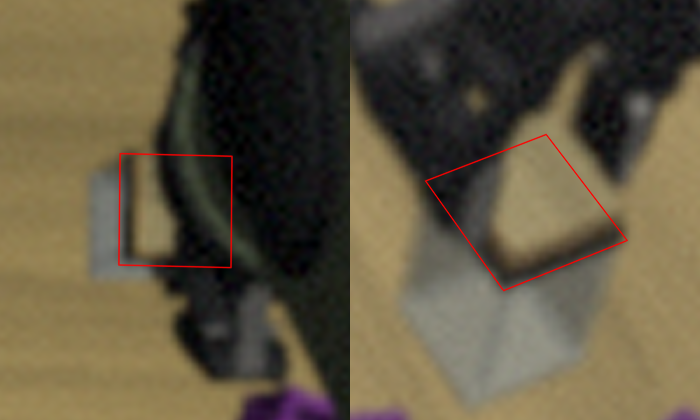

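Lid is on or within about a millimetre of the rim and aligned in both views. Pressing down until contact is felt.

>>> arm_command --delta_pos '[[0.1,-0.03,0],[0,0,0]]' --rotation '[[0,0.01,-0.03],[0,0,0]]'

```text
clock: 15.15
position: [0.6265, -0.1729, 0.0791]
tool_rot: [1.462, 1.568, -0.11]
force: [1.1, -0.8, -0.2]
grip_width: 0.0391
```

```bash
python3 - <<'E'
from plan import *
st()
E
```

```text
t 15.15 pos [ 0.6265 -0.1729  0.0791] yaw -0.001 x [ 0.003 -0.    -1.   ] q [ 0.46  0.79 -0.44  1.63  0.43  0.81 -0.16] F [ 1.1 -0.8 -0.2] w 0.0391
```

>>> arm_command --delta_pos '[[0.1,-0.05,0],[0,0,0]]' --rotation '[[0,0,-0.03],[0,0,0]]'

```text
clock: 15.35
position: [0.6266, -0.1729, 0.0776]
tool_rot: [1.346, 1.567, -0.226]
force: [0.4, 0.6, 0.1]
grip_width: 0.0396
```

>>> arm_command --delta_pos '[[0,0,0]]' --rotation '[[0,0,0]]'

```text
clock: 15.45
position: [0.6265, -0.1729, 0.0774]
tool_rot: [1.361, 1.568, -0.211]
force: [-0.4, 0.4, 4.3]
grip_width: 0.0396
```

>>> arm_command --delta_pos '[[0,0,0],[0,0,0],[0,0,0],[0,0,0]]' --rotation '[[0,0,0],[0,0,0],[0,0,0],[0,0,0]]' --gripper -0.4

```text
clock: 15.85
position: [0.6257, -0.1728, 0.0761]
tool_rot: [1.425, 1.57, -0.147]
force: [-0.6, -0.3, 0.3]
grip_width: 0.0597
```

>>> arm_command --delta_pos '[[-0.3,0,0],[-0.8,0,0],[-0.8,0,0],[-0.3,0,-0.5],[0,0,-0.9]]' --rotation '[[0,0,0],[0,0,0],[0,0,0],[0,0,0],[0,0,0]]'

```text
clock: 16.35
position: [0.6249, -0.1326, 0.1454]
tool_rot: [-0.102, 1.57, -1.678]
force: [0.8, 0.6, -0.8]
grip_width: 0.0601
```

```bash
python3 - <<'E'
from plan import *
st(); plan([.635,.2048,.12],-.318)
T=optics.grab_frame("side")
from fit import *
G={"side":cv2.cvtColor(T,cv2.COLOR_RGB2GRAY).astype(np.float32)}
for a in(("s",.04,.062,(.6255,-.1745),[-.2,0,.2]),("r",.06,.016,(.635,.205),[0]),("s",.068,0,(.635,.205),[-.5,-.3,0])):
    b=fit(G,*a,"seal",("side",)); print(b.x.round(4),round(b.fun,1))
o=[outline("s",.04,.6255,-.1745,0,.062)]
o2=[outline("r",.06,.635,.2045,0,.016),outline("s",.068,.6357,.2055,-.318,0)]
cv2.imwrite("pics/s6.png",np.hstack([crop("side",T,proj("side",[[.6255,-.1745,.062]])[0],50,60,7,o),crop("side",T,proj("side",[[.635,.205,.01]])[0],50,60,7,o2)])[:,:,::-1])
E
```

```text
t 16.35 pos [ 0.6249 -0.1326  0.1454] yaw -0.006 x [-0.    -0.001 -1.   ] q [ 0.42  0.69 -0.47  1.63  0.38  0.91 -0.2 ] F [ 0.8  0.6 -0.8] w 0.0601
{"delta_pos": [[0.07, 0.02, -0.94], [0.07, 0.0, -0.94], [0.07, -0.03, -0.94], [0.07, -0.05, -0.94], [0.07, -0.07, -0.93], [0.07, -0.1, -0.93], [0.07, -0.12, -0.93], [0.07, -0.15, -0.92], [0.07, -0.17, -0.92], [0.07, -0.2, -0.92]], "rotation": [[0.249, 0.001, 0.0], [0.249, 0.001, 0.0], [0.249, 0.001, 0.0], [0.249, 0.001, 0.0], [0.249, 0.001, 0.0], [0.249, 0.001, 0.0], [0.249, 0.001, 0.0], [0.249, 0.001, 0.0], [0.249, 0.001, 0.0], [0.249, 0.001, 0.0]]}
{"delta_pos": [[0.07, -0.22, -0.91], [0.07, -0.24, -0.91]], "rotation": [[0.249, 0.001, 0.0], [0.249, 0.001, 0.0]]}
[ 0.6275 -0.1735  0.0045] -49.8
[ 0.6344  0.2073 -0.0053] -25.8
[ 0.6355  0.2071 -0.2971] -20.4
```

View pics/s6.png

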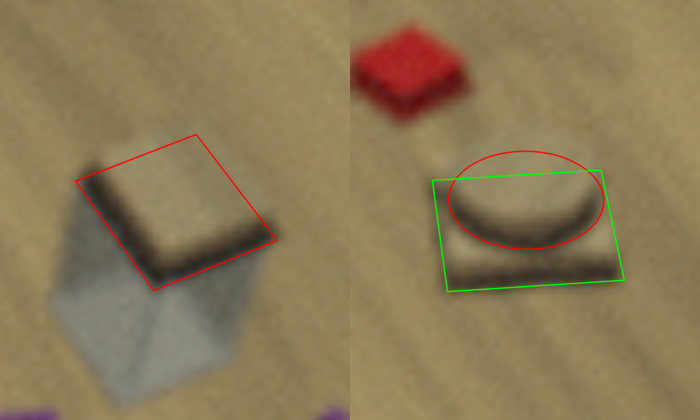

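Small square lid is on its jar, level, ~3 mm off by the side fit. The remaining stack is undisturbed. Next: large round.

>>> arm_command --delta_pos '[[0.07,0.02,-0.94],[0.07,0.0,-0.94],[0.07,-0.03,-0.94],[0.07,-0.05,-0.94],[0.07,-0.07,-0.93],[0.07,-0.1,-0.93],[0.07,-0.12,-0.93],[0.07,-0.15,-0.92],[0.07,-0.17,-0.92],[0.07,-0.2,-0.92]]' --rotation '[[0.25,0,0],[0.25,0,0],[0.25,0,0],[0.25,0,0],[0.25,0,0],[0.25,0,0],[0.25,0,0],[0.25,0,0],[0.25,0,0],[0.25,0,0]]' --gripper -1

```text
clock: 17.4
position: [0.6285, 0.1744, 0.1244]
tool_rot: [-2.522, 1.566, 1.922]
force: [0.7, 0.3, 0.3]
grip_width: 0.0851
```

>>> arm_command --delta_pos '[[0,-0.22,-0.9],[0,-0.1,-0.4],[0,0,0],[0,0,0]]' --rotation '[[0.25,0,0],[0.25,0,0],[0,0,0],[0,0,0]]'

```text
clock: 17.8
position: [0.6257, 0.2249, 0.1237]
tool_rot: [-2.299, 1.563, 2.1]
force: [0.1, -0.6, -0.2]
grip_width: 0.0856
```

```bash
python3 - <<'E'
from plan import *
st(); plan([.635,.2048,.07],-.318)
E
```

```text
t 17.8 pos [0.6257 0.2249 0.1237] yaw -0.313 x [-0.004  0.007 -1.   ] q [-0.19  0.75 -0.39  1.57  0.33  0.9  -1.  ] F [ 0.1 -0.6 -0.2] w 0.0856
{"delta_pos": [[0.89, 0.26, 0.28], [0.9, 0.25, 0.27]], "rotation": [[0.022, -0.025, 0.028], [0.022, -0.025, 0.028]]}
```

>>> arm_command --delta_pos '[[0.5,0.26,0.28],[0.5,0.25,0.27],[0.5,0,0],[0.3,0,0],[0,0,0],[0,0,0]]' --rotation '[[0.02,-0.025,0.03],[0.02,-0.025,0.03],[0,0,0],[0,0,0],[0,0,0],[0,0,0]]'

```text
clock: 18.4
position: [0.6354, 0.1981, 0.0634]
tool_rot: [-0.181, 1.567, -2.073]
force: [-0.6, -0.5, 1.2]
grip_width: 0.0854
```

```bash
python3 - <<'E'
from plan import *
st(); plan([.635,.2048,.031],-.318)
E
```

```text
t 18.4 pos [0.6354 0.1981 0.0634] yaw -0.321 x [-0.002 -0.003 -1.   ] q [-0.17  0.82 -0.36  1.59  0.37  0.8  -1.  ] F [-0.6 -0.5  1.2] w 0.0854
{"delta_pos": [[0.54, -0.04, -0.11], [0.54, -0.04, -0.1]], "rotation": [[-0.014, 0.016, 0.003], [-0.014, 0.016, 0.003]]}
```

>>> arm_command --delta_pos '[[0.3,-0.04,-0.11],[0.4,-0.04,-0.11],[0.3,0,0],[0,0,0],[0,0,0]]' --rotation '[[-0.01,0.02,0],[-0.01,0.02,0],[0,0,0],[0,0,0],[0,0,0]]'

```text
clock: 18.9
position: [0.6352, 0.2071, 0.0314]
tool_rot: [-3.098, 1.568, 1.298]
force: [-0.4, 0.3, -0.5]
grip_width: 0.0853
```

```bash
python3 - <<'E'
from plan import *
st(); plan([.635,.2048,.031],-.318)
E
```

```text
t 18.9 pos [0.6352 0.2071 0.0314] yaw -0.317 x [ 0.001  0.002 -1.   ] q [-0.19  0.87 -0.34  1.59  0.38  0.75 -1.02] F [-0.4  0.3 -0.5] w 0.0853
{"delta_pos": [[0.01, 0.02, 0.08]], "rotation": [[0.008, -0.022, 0.001]]}
```

>>> arm_command --delta_pos '[[0,0.02,0.08],[0,0,0]]' --rotation '[[0,-0.02,0],[0,0,0]]'

```text
clock: 19.1
position: [0.6352, 0.2044, 0.0317]
tool_rot: [2.203, 1.571, 0.315]
force: [0.1, -0.3, 0.2]
grip_width: 0.085
```

>>> arm_command --delta_pos '[[0,0,0],[0,0,0],[0,0,0],[0,0,0],[0,0,0]]' --rotation '[[0,0,0],[0,0,0],[0,0,0],[0,0,0],[0,0,0]]' --gripper 0

```text
clock: 19.6
position: [0.6358, 0.2043, 0.0328]
tool_rot: [2.156, 1.569, 0.267]
force: [-0.2, 0.3, -0.6]
grip_width: 0.0587
```

```bash
python3 - <<'E'
from plan import *
st();s=monitor.observe();p=s["position"]
plan([.393,-.3165,.14],-.318,None,[p[0],p[1],.14],Ro.from_euler("xyz",s["tool_rot"]))
E
```

```text
t 19.6 pos [0.6358 0.2043 0.0328] yaw -0.318 x [ 0.002  0.    -1.   ] q [-0.18  0.87 -0.34  1.59  0.38  0.75 -1.02] F [-0.2  0.3 -0.6] w 0.0587
{"delta_pos": [[0.0, -0.11, 0.95], [0.0, -0.11, 0.95], [0.0, -0.11, 0.95], [0.0, -0.11, 0.95], [0.0, -0.11, 0.95], [0.0, -0.11, 0.95], [0.0, -0.11, 0.95], [0.0, -0.11, 0.95], [0.0, -0.12, 0.95], [0.0, -0.11, 0.95]], "rotation": [[0.0, 0.0, -0.001], [0.0, 0.0, -0.001], [0.0, 0.0, -0.001], [0.0, 0.0, -0.001], [0.0, 0.0, -0.001], [0.0, 0.0, -0.001], [0.0, 0.0, -0.001], [0.0, 0.0, -0.001], [0.0, 0.0, -0.001], [0.0, 0.0, -0.001]]}
{"delta_pos": [[0.0, -0.12, 0.95], [0.0, -0.11, 0.95], [0.0, -0.12, 0.95], [0.0, -0.11, 0.95], [0.0, -0.12, 0.95], [0.0, -0.11, 0.95], [-0.01, -0.12, 0.95], [0.0, -0.11, 0.96], [0.0, -0.12, 0.95], [-0.01, -0.11, 0.96]], "rotation": [[0.0, 0.0, -0.001], [0.0, 0.0, -0.001], [0.0, 0.0, -0.001], [0.0, 0.0, -0.001], [0.0, 0.0, -0.001], [0.0, 0.0, -0.001], [0.0, 0.0, -0.001], [0.0, 0.0, -0.001], [0.0, 0.0, -0.001], [0.0, 0.0, -0.001]]}
```

>>> arm_command --delta_pos '[[-0.2,0,0],[-0.5,0,0],[-0.8,0,0],[-0.8,0,0],[-0.8,0,0],[-0.4,0,0.2],[0,-0.05,0.5],[0,-0.11,0.9],[0,-0.11,0.95],[0,-0.11,0.95]]' --rotation '[[0,0,0],[0,0,0],[0,0,0],[0,0,0],[0,0,0],[0,0,0],[0,0,0],[0,0,0],[0,0,0],[0,0,0]]'

```text
clock: 20.6
position: [0.5886, 0.1052, 0.1449]
tool_rot: [2.572, 1.568, 0.687]
force: [-0.2, -0.3, 0.7]
grip_width: 0.0586
```

>>> arm_command --delta_pos '[[0,-0.11,0.95],[0,-0.11,0.95],[0,-0.11,0.95],[0,-0.11,0.95],[0,-0.11,0.95],[0,-0.11,0.95],[0,-0.11,0.95],[0,-0.11,0.95],[0,-0.11,0.95],[0,-0.11,0.95]]' --rotation '[[0,0,0],[0,0,0],[0,0,0],[0,0,0],[0,0,0],[0,0,0],[0,0,0],[0,0,0],[0,0,0],[0,0,0]]'

```text
clock: 21.6
position: [0.4485, -0.1758, 0.1384]
tool_rot: [-1.133, 1.56, -3.025]
force: [0.8, -0.3, -0.3]
grip_width: 0.0589
```

```bash
python3 - <<'E'
from plan import *
st();plan([.393,-.3165,.13],-.318)
E
```

```text
t 21.6 pos [ 0.4485 -0.1758  0.1384] yaw -0.321 x [-0.011 -0.001 -1.   ] q [ 0.56  0.49 -0.4   2.04  0.3   0.68 -0.36] F [ 0.8 -0.3 -0.3] w 0.0589
{"delta_pos": [[0.05, -0.05, 0.84], [0.05, -0.04, 0.84], [0.05, -0.05, 0.84], [0.05, -0.05, 0.84], [0.05, -0.04, 0.84], [0.05, -0.05, 0.83]], "rotation": [[-0.005, 0.007, 0.016], [-0.005, 0.007, 0.016], [-0.005, 0.007, 0.016], [-0.005, 0.007, 0.016], [-0.005, 0.007, 0.016], [-0.005, 0.007, 0.016]]}
```

>>> arm_command --delta_pos '[[0.05,-0.05,0.84],[0.05,-0.05,0.84],[0.05,-0.05,0.84],[0.05,-0.05,0.84],[0.05,-0.05,0.7],[0,0,0],[0,0,0]]' --rotation '[[0,0.01,0.02],[0,0.01,0.02],[0,0.01,0.02],[0,0.01,0.02],[0,0,0.01],[0,0,0],[0,0,0]]'

```text
clock: 22.3
position: [0.3864, -0.2988, 0.1269]
tool_rot: [-1.377, 1.561, 3.002]
force: [-0.7, 0.9, 0.2]
grip_width: 0.0587
```

```bash
python3 - <<'E'
from plan import *
st();plan([.393,-.3165,.1],-.318)
E
```

```text
t 22.3 pos [ 0.3864 -0.2988  0.1269] yaw -0.333 x [-0.009  0.001 -1.   ] q [ 0.83  0.51 -0.38  2.03  0.31  0.66 -0.09] F [-0.7  0.9  0.2] w 0.0587
{"delta_pos": [[0.45, 0.2, 0.24], [0.44, 0.21, 0.25]], "rotation": [[-0.073, 0.008, 0.044], [-0.073, 0.008, 0.044]]}
```

>>> arm_command --delta_pos '[[0.3,0.2,0.24],[0.3,0.21,0.25],[0.2,0,0.05],[0,0,0],[0,0,0]]' --rotation '[[-0.07,0.01,0.04],[-0.07,0.01,0.04],[0,0,0],[0,0,0],[0,0,0]]'

```text
clock: 22.8
position: [0.3929, -0.3179, 0.0994]
tool_rot: [-2.294, 1.568, 2.103]
force: [0.0, -0.9, -0.2]
grip_width: 0.0588
```

```bash
python3 - <<'E'
from plan import *
st();plan([.393,-.3165,.088],-.318)
E
python3 look.py s7 r .06 .393 -.317 0 .07 top side
```

```text
t 22.8 pos [ 0.3929 -0.3179  0.0994] yaw -0.315 x [-0.001  0.002 -1.   ] q [ 0.84  0.58 -0.36  2.01  0.34  0.61 -0.07] F [ 0.  -0.9 -0.2] w 0.0588
{"delta_pos": [[0.38, -0.01, -0.05]], "rotation": [[0.029, -0.016, 0.018]]}
```

View pics/s7.png

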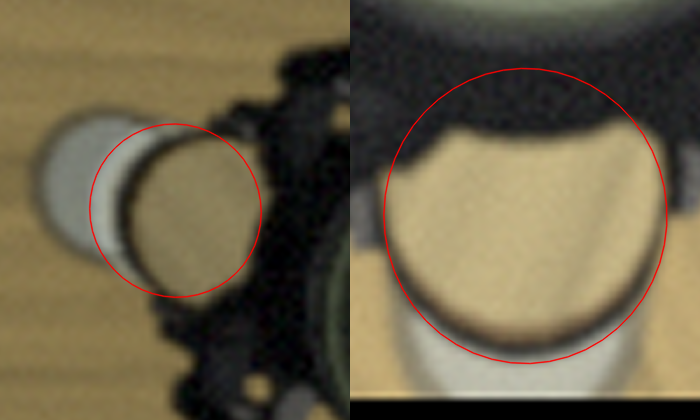

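```bash
python3 - <<'E'
from plan import *
for n in("top","side"):
    c=proj(n,[[.393,-.317,.07]])[0]
    for z in(.0825,.0845):
      for d in((0,0),(0,-.004)):
        q=(proj(n,outline("r",.06,.3929+d[0],-.3179+d[1],0,z))-(c-[25,30]))*7
        if n=="side": q[:,0]+=350
        print(n,z,d,"min",q.min(0).round(0),"max",q.max(0).round(0))
E
```

```text
top 0.0825 (0, 0) min [104. 128.] max [278. 303.]
top 0.0825 (0, -0.004) min [116. 128.] max [290. 303.]
top 0.0845 (0, 0) min [106. 128.] max [281. 304.]
top 0.0845 (0, -0.004) min [118. 128.] max [292. 304.]
side 0.0825 (0, 0) min [383.  49.] max [671. 348.]
side 0.0825 (0, -0.004) min [390.  66.] max [679. 368.]
side 0.0845 (0, 0) min [382.  46.] max [671. 345.]
side 0.0845 (0, -0.004) min [390.  63.] max [680. 365.]
```

>>> arm_command --delta_pos '[[0.15,-0.01,-0.12],[0.2,0,0],[0,0,0],[0,0,0]]' --rotation '[[0.03,-0.02,0.02],[0,0,0],[0,0,0],[0,0,0]]'

```text
clock: 23.3
position: [0.3942, -0.3136, 0.0889]
tool_rot: [0.951, 1.569, -0.938]
force: [0.2, 0.1, -0.0]
grip_width: 0.0586
```

```bash
python3 - <<'E'
from plan import *
st();plan([.393,-.3145,.087],-.318)
# numeric: top-view seal left-half fit
from fit import *
ims={n:optics.grab_frame(n) for n in("top","side")}
for n in ims: cv2.imwrite(f"pics/n_{n}.png",ims[n][:,:,::-1])
B={n:cv2.cvtColor(ims[n],cv2.COLOR_RGB2GRAY).astype(np.float32) for n in ims}
# profile along row through jar centre (top), column (side)
c=proj("top",[[.393,-.3145,.072]])[0]; print("top",c.round(1),[int(v) for v in B["top"][int(c[1]),int(c[0])-18:int(c[0])+2]],int(c[0])-18)
c=proj("side",[[.393,-.3145,.072]])[0]; print("side",c.round(1),[int(v) for v in B["side"][380:400,int(c[0])]])
p=monitor.observe()["position"]
for n in("top","side"):
    for z in(.07,.075): q=proj(n,outline("r",.06,p[0],p[1],0,z)); print(n,z,q.min(0),q.max(0))
    q=proj(n,outline("r",.06,.393,-.317,0,.07)); print("rim",n,q.min(0),q.max(0))
E
```

```text
t 23.3 pos [ 0.3942 -0.3136  0.0889] yaw -0.317 x [ 0.001 -0.002 -1.   ] q [ 0.82  0.59 -0.35  2.03  0.36  0.58 -0.1 ] F [ 0.2  0.1 -0. ] w 0.0586
{"delta_pos": [[0.06, -0.03, 0.04]], "rotation": [[0.006, 0.011, -0.015]]}
top [459.1 272.9] [88, 110, 121, 127, 126, 125, 108, 68, 40, 54, 99, 120, 119, 118, 118, 116, 120, 122, 124, 124] 441
side [319.4 370.4] [172, 174, 176, 174, 172, 171, 168, 162, 142, 115, 87, 59, 87, 150, 186, 192, 183, 183, 183, 183]
top 0.07 [446.17428343 259.92336691] [470.67710147 284.66478433]
top 0.075 [446.88151774 260.12974755] [471.51372414 285.00320641]
rim top [447.50922135 260.42393998] [472.01263317 285.16845764]
side 0.07 [299.71417523 349.99092718] [339.94253653 391.77160271]
side 0.075 [299.60319022 348.69842237] [340.10436141 390.67443421]
rim side [299.83069915 352.23375457] [340.23623292 394.37379979]
```

Both cameras now put the lid within ~1 mm of the rim. Lowering to contact.

>>> arm_command --delta_pos '[[0.1,-0.02,0.02],[0,0,0]]' --rotation '[[0,0.01,-0.015],[0,0,0]]'

```text
clock: 23.6
position: [0.3936, -0.3144, 0.0862]
tool_rot: [1.25, 1.57, -0.639]
force: [0.0, -0.7, -0.2]
grip_width: 0.0588
```

>>> arm_command --delta_pos '[[0.1,0,0],[0,0,0]]' --rotation '[[0,0,0],[0,0,0]]'

```text
clock: 23.8
position: [0.3938, -0.3148, 0.0837]
tool_rot: [1.093, 1.569, -0.796]
force: [0.1, 0.2, 0.2]
grip_width: 0.0585
```

```bash
python3 - <<'E'
from plan import *
st();plan([.3938,-.314,.083],-.318)
E
```

```text
t 23.8 pos [ 0.3938 -0.3148  0.0837] yaw -0.318 x [ 0.001 -0.001 -1.   ] q [ 0.82  0.6  -0.35  2.03  0.36  0.57 -0.1 ] F [0.1 0.2 0.2] w 0.0585
{"delta_pos": [[0.02, -0.01, -0.03]], "rotation": [[-0.001, 0.009, -0.017]]}
```

>>> arm_command --delta_pos '[[0,0,0],[0,0,0]]' --rotation '[[0,0,0],[0,0,0]]'

```text
clock: 24.0
position: [0.3937, -0.3149, 0.0836]
tool_rot: [1.063, 1.569, -0.826]
force: [-0.4, -0.1, -0.5]
grip_width: 0.0588
```

```bash
python3 - <<'E'
from plan import *
st()
im=optics.grab_frame("side"); B=cv2.cvtColor(im,cv2.COLOR_RGB2GRAY); print(B[380:400,319].tolist())
im=optics.grab_frame("top"); B=cv2.cvtColor(im,cv2.COLOR_RGB2GRAY); print(B[272,441:461].tolist())
E
```

```text
t 24.0 pos [ 0.3937 -0.3149  0.0836] yaw -0.318 x [ 0.001 -0.001 -1.   ] q [ 0.82  0.6  -0.35  2.03  0.36  0.57 -0.1 ] F [-0.4 -0.1 -0.5] w 0.0588
[176, 175, 174, 169, 170, 173, 172, 172, 166, 146, 119, 88, 57, 75, 128, 171, 185, 182, 184, 181]
[87, 108, 126, 125, 129, 124, 111, 70, 34, 46, 92, 117, 119, 119, 121, 117, 118, 119, 121, 123]
```

>>> arm_command --delta_pos '[[0.08,0,-0.02],[0,0,0],[0,0,0]]' --rotation '[[0,0,0],[0,0,0],[0,0,0]]'

```text
clock: 24.4
position: [0.3941, -0.3149, 0.082]
tool_rot: [0.917, 1.567, -0.973]
force: [0.2, -0.3, 0.4]
grip_width: 0.0584
```

```bash
python3 - <<'E'
from plan import *
st()
E
```

```text
t 24.4 pos [ 0.3941 -0.3149  0.082 ] yaw -0.319 x [ 0.002 -0.003 -1.   ] q [ 0.81  0.6  -0.34  2.03  0.36  0.57 -0.1 ] F [ 0.2 -0.3  0.4] w 0.0584
```

>>> arm_command --delta_pos '[[0.06,0,0],[0,0,0],[0,0,0]]' --rotation '[[0,0.01,-0.03],[0,0,0],[0,0,0]]'

```text
clock: 24.7
position: [0.3945, -0.3151, 0.0813]
tool_rot: [0.142, 1.569, -1.748]
force: [-0.8, 0.4, 0.6]
grip_width: 0.0585
```

```bash
python3 - <<'E'
from plan import *
st()
im=optics.grab_frame("side"); B=cv2.cvtColor(im,cv2.COLOR_RGB2GRAY); print(B[380:400,319].tolist())
E
```

```text
t 24.7 pos [ 0.3945 -0.3151  0.0813] yaw -0.319 x [-0.    -0.002 -1.   ] q [ 0.81  0.6  -0.34  2.02  0.36  0.57 -0.1 ] F [-0.8  0.4  0.6] w 0.0585
[176, 176, 172, 172, 171, 172, 168, 175, 167, 152, 120, 87, 63, 72, 128, 172, 185, 182, 184, 181]
```

>>> arm_command --delta_pos '[[0.08,0,0],[0,0,0],[0,0,0]]' --rotation '[[0,0,0],[0,0,0],[0,0,0]]'

```text
clock: 25.05
position: [0.395, -0.3155, 0.0798]
tool_rot: [0.535, 1.568, -1.355]
force: [-1.4, -0.2, 0.3]
grip_width: 0.0586
```

```bash
python3 - <<'E'
from plan import *
st()
im=optics.grab_frame("side"); B=cv2.cvtColor(im,cv2.COLOR_RGB2GRAY); print(B[380:400,319].tolist())
E
```

```text
t 25.05 pos [ 0.395  -0.3155  0.0798] yaw -0.319 x [ 0.001 -0.003 -1.   ] q [ 0.81  0.61 -0.34  2.02  0.37  0.57 -0.1 ] F [-1.4 -0.2  0.3] w 0.0586
[171, 177, 174, 171, 171, 175, 171, 169, 165, 151, 121, 88, 59, 74, 126, 173, 180, 183, 181, 183]
```

The image profile stopped moving below z≈0.084: the lid is on the rim and the pads are sliding down past it. Release.

>>> arm_command --delta_pos '[[0,0,0],[0,0,0],[0,0,0],[0,0,0]]' --rotation '[[0,0,0],[0,0,0],[0,0,0],[0,0,0]]' --gripper -1

```text
clock: 25.5
position: [0.3947, -0.3153, 0.0792]
tool_rot: [0.256, 1.569, -1.634]
force: [-0.8, 0.1, 0.2]
grip_width: 0.0854
```

>>> arm_command --delta_pos '[[-0.2,0,0],[-0.6,0,0],[-0.8,0,0],[-0.6,0,-0.5],[0,0,-0.9],[0,0.1,-0.95],[0,0.1,-0.95],[0,0.1,-0.95],[0,0.1,-0.95],[0,0.1,-0.95]]' --rotation '[[0,0,0],[0,0,0],[0,0,0],[0,0,0],[0,0,0],[0,0,0],[0,0,0],[0,0,0],[0,0,0],[0,0,0]]'

```text
clock: 26.5
position: [0.4681, -0.1424, 0.1513]
tool_rot: [0.683, 1.567, -1.214]
force: [0.7, -1.0, 0.3]
grip_width: 0.0858
```

```bash
python3 - <<'E'
from plan import *
st(); plan([.6357,.205,.12],-.318)
T={n:optics.grab_frame(n) for n in("top","side")}
from fit import *
G={n:cv2.cvtColor(T[n],cv2.COLOR_RGB2GRAY).astype(np.float32) for n in T}
for v in("top","side"):
  for a in(("r",.06,.07,(.393,-.3165),[0]),("s",.04,.062,(.6255,-.1745),[-.2,0,.2]),("r",.03,.054,(.394,.2915),[0]),("s",.068,0,(.6357,.205),[-.5,-.3,0])):
    if v=="side" and a[1]==.06: continue
    b=fit(G,*a,"seal",(v,)); print(v,a[:3],b.x.round(4),round(b.fun,1))
o=[outline("r",.06,.393,-.317,0,.07)]
cv2.imwrite("pics/s8.png",np.hstack([crop(n,T[n],proj(n,[[.393,-.317,.06]])[0],50,60,7,o) for n in T])[:,:,::-1])
E
```

```text
t 26.5 pos [ 0.4681 -0.1424  0.1513] yaw -0.326 x [ 0.001 -0.004 -1.   ] q [ 0.5   0.47 -0.42  2.02  0.3   0.7  -0.44] F [ 0.7 -1.   0.3] w 0.0858
{"delta_pos": [[0.08, 0.12, -0.98], [0.08, 0.12, -0.98], [0.08, 0.12, -0.98], [0.08, 0.12, -0.98], [0.08, 0.12, -0.98], [0.08, 0.13, -0.98], [0.08, 0.13, -0.98], [0.08, 0.13, -0.98], [0.08, 0.13, -0.98], [0.07, 0.13, -0.98]], "rotation": [[-0.006, 0.002, -0.002], [-0.006, 0.002, -0.002], [-0.006, 0.002, -0.002], [-0.006, 0.002, -0.002], [-0.006, 0.002, -0.002], [-0.006, 0.002, -0.002], [-0.006, 0.002, -0.002], [-0.006, 0.002, -0.002], [-0.006, 0.002, -0.002], [-0.006, 0.002, -0.002]]}
{"delta_pos": [[0.08, 0.13, -0.99], [0.07, 0.12, -0.98], [0.08, 0.13, -0.99]], "rotation": [[-0.006, 0.002, -0.002], [-0.006, 0.002, -0.002], [-0.006, 0.002, -0.002]]}
top ('r', 0.06, 0.07) [ 0.3874 -0.3044 -0.2785] -3.2
top ('s', 0.04, 0.062) [ 0.6278 -0.1767  0.0123] -54.2
top ('r', 0.03, 0.054) [0.3919 0.291  0.2782] -51.8
top ('s', 0.068, 0) [ 0.6357  0.2046 -0.3227] -44.8
side ('s', 0.04, 0.062) [ 0.6274 -0.1734  0.0044] -53.3
side ('r', 0.03, 0.054) [0.3923 0.2942 0.2119] -27.4
side ('s', 0.068, 0) [ 0.642   0.1955 -0.0725] -4.1
```

View pics/s8.png

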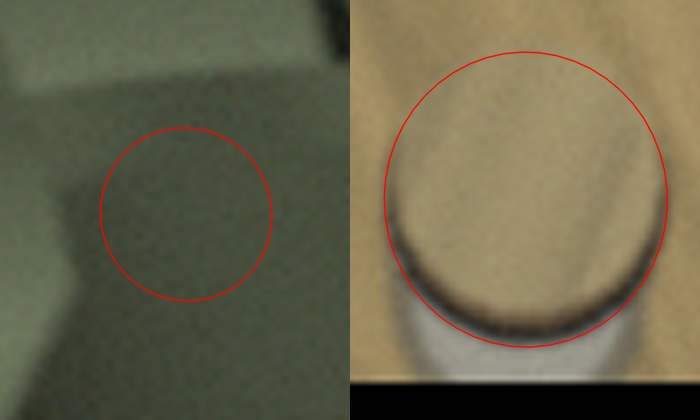

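Large round lid sits on its jar, concentric in the side view; small lids check 2–3 mm off in both cameras. Now the large square one.

>>> arm_command --delta_pos '[[0.08,0.12,-0.98],[0.08,0.12,-0.98],[0.08,0.12,-0.98],[0.08,0.12,-0.98],[0.08,0.12,-0.98],[0.08,0.13,-0.98],[0.08,0.13,-0.98],[0.08,0.13,-0.98],[0.08,0.13,-0.98],[0.08,0.13,-0.98]]' --rotation '[[0,0,0],[0,0,0],[0,0,0],[0,0,0],[0,0,0],[0,0,0],[0,0,0],[0,0,0],[0,0,0],[0,0,0]]'

```text
clock: 27.6
position: [0.6019, 0.1271, 0.1291]
tool_rot: [0.696, 1.563, -1.206]
force: [0.9, 0.6, 0.9]
grip_width: 0.0859
```

>>> arm_command --delta_pos '[[0.3,0.13,-0.9],[0.3,0.1,-0.7],[0.2,0,0],[0,0,0],[0,0,0]]' --rotation '[[0,0,0],[0,0,0],[0,0,0],[0,0,0],[0,0,0]]'

```text
clock: 28.1
position: [0.6256, 0.1729, 0.1048]
tool_rot: [0.707, 1.564, -1.192]
force: [0.4, 0.2, 0.1]
grip_width: 0.0853
```

```bash
python3 - <<'E'
from plan import *
st(); plan([.6357,.205,.05],-.32)
E
```

```text
t 28.1 pos [0.6256 0.1729 0.1048] yaw -0.329 x [ 0.003 -0.006 -1.   ] q [-0.12  0.75 -0.38  1.62  0.35  0.84 -0.97] F [0.4 0.2 0.1] w 0.0853
{"delta_pos": [[0.61, -0.01, -0.38], [0.61, -0.01, -0.37], [0.6, -0.01, -0.38]], "rotation": [[-0.028, 0.017, -0.014], [-0.028, 0.017, -0.014], [-0.028, 0.017, -0.014]]}
```

>>> arm_command --delta_pos '[[0.4,-0.01,-0.38],[0.6,-0.01,-0.37],[0.5,-0.01,-0.36],[0.3,0,0],[0,0,0],[0,0,0]]' --rotation '[[-0.03,0.02,-0.01],[-0.03,0.02,-0.01],[-0.03,0.02,-0.01],[0,0,0],[0,0,0],[0,0,0]]'

```text
clock: 28.7
position: [0.636, 0.2052, 0.0455]
tool_rot: [2.309, 1.57, 0.418]
force: [0.1, -0.8, -0.6]
grip_width: 0.0851
```

```bash
python3 - <<'E'
from plan import *
st(); plan([.6357,.205,.014],-.32)
E
```

```text
t 28.7 pos [0.636  0.2052 0.0455] yaw -0.32 x [ 0.  0. -1.] q [-0.18  0.85 -0.36  1.59  0.38  0.77 -1.02] F [ 0.1 -0.8 -0.6] w 0.0851
{"delta_pos": [[0.52, 0.0, 0.0], [0.53, -0.01, 0.01]], "rotation": [[-0.001, -0.002, -0.002], [-0.001, -0.002, -0.002]]}
```

>>> arm_command --delta_pos '[[0.3,0,0],[0.4,0,0],[0.2,0,0],[0.05,0,0],[0,0,0],[0,0,0]]' --rotation '[[0,0,0],[0,0,0],[0,0,0],[0,0,0],[0,0,0],[0,0,0]]'

```text
clock: 29.3
position: [0.6365, 0.2041, 0.0153]
tool_rot: [1.833, 1.569, -0.059]
force: [-0.2, -0.5, 0.2]
grip_width: 0.0853
```

```bash
python3 - <<'E'
from plan import *
st(); plan([.6357,.205,.014],-.32)
E
```

```text
t 29.3 pos [0.6365 0.2041 0.0153] yaw -0.321 x [ 0.002 -0.    -1.   ] q [-0.19  0.89 -0.34  1.59  0.4   0.73 -1.03] F [-0.2 -0.5  0.2] w 0.0853
{"delta_pos": [[0.04, -0.03, -0.02]], "rotation": [[-0.013, -0.004, -0.014]]}
```

Good. Close.

>>> arm_command --delta_pos '[[0,0,0],[0,0,0],[0,0,0],[0,0,0],[0,0,0]]' --rotation '[[0,0,0],[0,0,0],[0,0,0],[0,0,0],[0,0,0]]' --gripper -0.2 --grip_force 35

```text
clock: 29.8
position: [0.6371, 0.2043, 0.0166]
tool_rot: [2.024, 1.568, 0.132]
force: [-0.1, 0.2, -0.7]
grip_width: 0.0669
```

>>> arm_command --delta_pos '[[-0.2,0,0],[-0.5,0,0],[-0.8,0,0],[-0.8,0,0],[-0.8,0,0],[-0.8,0,0],[-0.4,0,0],[0,0,0]]' --rotation '[[0,0,0],[0,0,0],[0,0,0],[0,0,0],[0,0,0],[0,0,0],[0,0,0],[0,0,0]]'

```text
clock: 30.6
position: [0.6366, 0.2046, 0.1571]
tool_rot: [2.156, 1.565, 0.265]
force: [0.6, 0.3, -1.6]
grip_width: 0.0666
```

```bash
python3 - <<'E'
from plan import *
st(); plan([.444,-.0174,.14],.078)
E
```

```text
t 30.6 pos [0.6366 0.2046 0.1571] yaw -0.321 x [ 0.005  0.001 -1.   ] q [-0.15  0.71 -0.4   1.54  0.32  0.95 -0.97] F [ 0.6  0.3 -1.6] w 0.0666
{"delta_pos": [[0.05, -0.38, 0.9], [0.05, -0.41, 0.89], [0.05, -0.45, 0.87], [0.05, -0.48, 0.85], [0.06, -0.51, 0.84], [0.06, -0.55, 0.81], [0.06, -0.58, 0.79], [0.05, -0.61, 0.77], [0.06, -0.64, 0.74], [0.05, -0.67, 0.72]], "rotation": [[-0.381, -0.002, -0.005], [-0.381, -0.002, -0.005], [-0.381, -0.002, -0.005], [-0.381, -0.002, -0.005], [-0.381, -0.002, -0.005], [-0.381, -0.002, -0.005], [-0.381, -0.002, -0.005], [-0.381, -0.002, -0.005], [-0.381, -0.002, -0.005], [-0.381, -0.002, -0.005]]}
```

>>> arm_command --delta_pos '[[0.05,-0.2,0.5],[0.05,-0.41,0.89],[0.05,-0.45,0.87],[0.05,-0.48,0.85],[0.05,-0.51,0.84],[0.05,-0.55,0.81],[0.05,-0.58,0.79],[0.05,-0.61,0.77],[0.05,-0.64,0.74],[0.05,-0.67,0.72]]' --rotation '[[-0.38,0,0],[-0.38,0,0],[-0.38,0,0],[-0.38,0,0],[-0.38,0,0],[-0.38,0,0],[-0.38,0,0],[-0.38,0,0],[-0.38,0,0],[-0.38,0,0]]'

```text
clock: 31.6
position: [0.4442, -0.0138, 0.1336]
tool_rot: [-2.586, 1.567, 2.224]
force: [-0.2, -0.9, -1.5]
grip_width: 0.0666
```

>>> arm_command --delta_pos '[[0,0,0],[0,0,0]]' --rotation '[[0,0,0],[0,0,0]]'

```text
clock: 31.8
position: [0.4412, -0.0169, 0.1325]
tool_rot: [-1.999, 1.564, 2.808]
force: [0.8, -0.1, -0.9]
grip_width: 0.067
```

```bash
python3 - <<'E'
from plan import *
st(); plan([.4445,-.0165,.115],.078)
E
```

```text
t 31.8 pos [ 0.4412 -0.0169  0.1325] yaw 0.095 x [-0.006  0.002 -1.   ] q [ 0.33  0.46 -0.54  2.14  0.39  0.64 -0.38] F [ 0.8 -0.1 -0.9] w 0.067
{"delta_pos": [[0.58, 0.11, 0.0]], "rotation": [[0.16, -0.025, 0.057]]}
```

>>> arm_command --delta_pos '[[0.3,0.11,0],[0.5,0,0],[0,0,0],[0,0,0]]' --rotation '[[0.16,-0.025,0.06],[0,0,0],[0,0,0],[0,0,0]]'

```text
clock: 32.2
position: [0.4459, -0.0143, 0.1074]
tool_rot: [2.661, 1.569, 1.168]
force: [-0.4, -0.0, -0.2]
grip_width: 0.0672
```

```bash
python3 - <<'E'
from plan import *
st(); plan([.4445,-.0165,.097],.078)
p=monitor.observe()["position"]
for n in("top","side"):
    c=proj(n,[[.4442,-.0172,.078]])[0]
    q=(proj(n,outline("s",.068,p[0],p[1],.078,p[2]-.0166)[:4])-(c-[25,30]))*7
    if n=="side": q[:,0]+=350
    print(n,q.round(0).tolist())
E
python3 look.py s9 s .068 .4442 -.0172 .078 .078 top side
```

```text
t 32.2 pos [ 0.4459 -0.0143  0.1074] yaw 0.078 x [ 0.001  0.002 -1.   ] q [ 0.29  0.51 -0.49  2.15  0.44  0.57 -0.45] F [-0.4 -0.  -0.2] w 0.0672
{"delta_pos": [[0.35, -0.05, 0.07]], "rotation": [[-0.002, -0.014, -0.007]]}
top [[64.0, 113.0], [75.0, 313.0], [274.0, 302.0], [262.0, 103.0]]
side [[580.0, 58.0], [369.0, 137.0], [463.0, 296.0], [683.0, 208.0]]
```

View pics/s9.png

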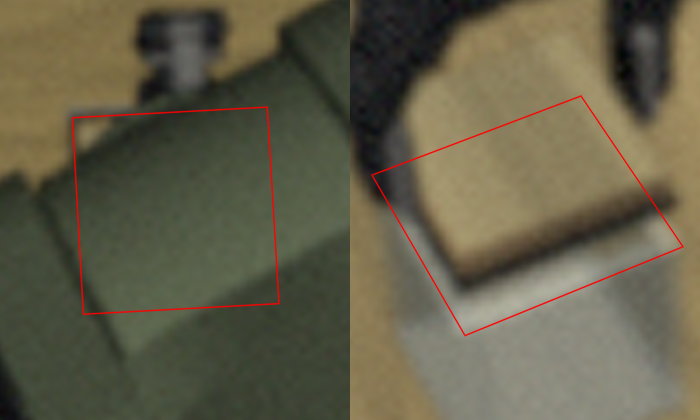

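Side view: the lid's near corner (463,290) and right corner (677,203) match the prediction from the TCP to ~1 mm and it is parallel to the rim. Lowering.

>>> arm_command --delta_pos '[[0.15,-0.05,0.07],[0.2,0,0],[0,0,0],[0,0,0]]' --rotation '[[0,-0.01,-0.01],[0,0,0],[0,0,0],[0,0,0]]'

```text
clock: 32.7
position: [0.445, -0.0169, 0.0971]
tool_rot: [1.483, 1.569, -0.01]
force: [0.7, 0.6, 0.0]
grip_width: 0.0666
```

```bash
cat > c.py <<'E'
from plan import *
st(); plan([.4445,-.0165,.0945],.078)
im=optics.grab_frame("side"); G=cv2.cvtColor(im,cv2.COLOR_RGB2GRAY)
# profile normal to the near rim edge (mid of the -x side..): along image column through near-edge midpoint
o=proj("side",outline("s",.068,.4442,-.0172,.078,.078)[:4]); m=(o[2]+o[3])/2; print(m.round(1),G[int(m[1])-10:int(m[1])+6,int(m[0])].tolist())
E
python3 c.py
```

```text
t 32.7 pos [ 0.445  -0.0169  0.0971] yaw 0.077 x [ 0.001 -0.    -1.   ] q [ 0.28  0.53 -0.48  2.16  0.46  0.55 -0.46] F [0.7 0.6 0. ] w 0.0666
{"delta_pos": [[0.09, -0.02, -0.02]], "rotation": [[-0.007, 0.001, -0.013]]}
[289.3 230.8] [129, 129, 129, 127, 108, 88, 71, 56, 45, 78, 116, 138, 139, 143, 138, 136]
```

>>> arm_command --delta_pos '[[0.08,-0.02,-0.02],[0,0,0],[0,0,0]]' --rotation '[[0,0,-0.01],[0,0,0],[0,0,0]]'

```text
clock: 33.05
position: [0.4444, -0.0163, 0.0947]
tool_rot: [1.405, 1.57, -0.089]
force: [0.2, -0.1, 0.1]
grip_width: 0.0668
```

```bash
python3 c.py
```

```text
t 33.05 pos [ 0.4444 -0.0163  0.0947] yaw 0.077 x [ 0.001 -0.    -1.   ] q [ 0.27  0.53 -0.47  2.16  0.46  0.54 -0.47] F [ 0.2 -0.1  0.1] w 0.0668
{"delta_pos": [[0.01, 0.0, 0.01]], "rotation": [[-0.007, 0.001, -0.005]]}
[289.3 230.8] [128, 130, 130, 126, 119, 99, 76, 63, 52, 54, 91, 122, 140, 139, 139, 138]
```

>>> arm_command --delta_pos '[[0.08,0,0],[0,0,0],[0,0,0]]' --rotation '[[0,0,0],[0,0,0],[0,0,0]]'

```text
clock: 33.4
position: [0.4451, -0.0163, 0.0932]
tool_rot: [1.206, 1.568, -0.287]
force: [0.1, -0.5, 0.3]
grip_width: 0.0665
```

```bash
python3 c.py
```

```text
t 33.4 pos [ 0.4451 -0.0163  0.0932] yaw 0.077 x [ 0.002 -0.001 -1.   ] q [ 0.27  0.53 -0.47  2.16  0.47  0.54 -0.47] F [ 0.1 -0.5  0.3] w 0.0665
{"delta_pos": [[-0.04, -0.02, 0.01]], "rotation": [[-0.008, 0.009, -0.023]]}
[289.3 230.8] [130, 127, 131, 130, 122, 100, 82, 69, 56, 52, 80, 116, 137, 137, 142, 140]
```

>>> arm_command --delta_pos '[[0.06,-0.02,0],[0,0,0],[0,0,0]]' --rotation '[[0,0.01,-0.02],[0,0,0],[0,0,0]]'

```text
clock: 33.75
position: [0.4453, -0.0163, 0.0922]
tool_rot: [1.386, 1.569, -0.107]
force: [0.1, 1.4, -0.8]
grip_width: 0.0666
```

```bash
python3 c.py
```

```text
t 33.75 pos [ 0.4453 -0.0163  0.0922] yaw 0.077 x [ 0.002 -0.    -1.   ] q [ 0.27  0.54 -0.47  2.16  0.47  0.54 -0.47] F [ 0.1  1.4 -0.8] w 0.0666
{"delta_pos": [[-0.08, -0.03, 0.0]], "rotation": [[-0.008, 0.004, -0.021]]}
[289.3 230.8] [129, 129, 129, 132, 122, 105, 83, 71, 51, 52, 80, 115, 134, 138, 139, 136]
```

>>> arm_command --delta_pos '[[0.06,-0.02,0],[0,0,0]]' --rotation '[[0,0,-0.02],[0,0,0]]'

```text
clock: 34.0
position: [0.4454, -0.0163, 0.0914]
tool_rot: [0.988, 1.569, -0.506]
force: [0.8, 0.2, -1.3]
grip_width: 0.0667
```

```bash
python3 c.py
```

```text
t 34.0 pos [ 0.4454 -0.0163  0.0914] yaw 0.077 x [ 0.002 -0.001 -1.   ] q [ 0.27  0.54 -0.47  2.16  0.47  0.54 -0.47] F [ 0.8  0.2 -1.3] w 0.0667
{"delta_pos": [[-0.1, -0.03, 0.0]], "rotation": [[-0.008, 0.01, -0.016]]}
[289.3 230.8] [127, 131, 127, 128, 120, 104, 83, 66, 52, 53, 82, 116, 137, 137, 142, 137]
```

>>> arm_command --delta_pos '[[0.1,-0.02,0],[0,0,0],[0,0,0]]' --rotation '[[0,0,-0.02],[0,0,0],[0,0,0]]'

```text
clock: 34.35
position: [0.4456, -0.0163, 0.0892]
tool_rot: [0.742, 1.569, -0.752]
force: [-0.2, 0.5, -1.4]
grip_width: 0.0668
```

```bash
python3 c.py
```

```text
t 34.35 pos [ 0.4456 -0.0163  0.0892] yaw 0.077 x [ 0.002 -0.001 -1.   ] q [ 0.26  0.54 -0.46  2.16  0.47  0.53 -0.48] F [-0.2  0.5 -1.4] w 0.0668
{"delta_pos": [[-0.18, -0.04, 0.0]], "rotation": [[-0.009, 0.015, -0.014]]}
[289.3 230.8] [131, 129, 132, 129, 120, 103, 82, 67, 56, 54, 81, 117, 136, 139, 134, 140]
```

Image no longer changes while the TCP sinks 3 mm, so the lid is on the rim. Release, rise, and check all.

>>> arm_command --delta_pos '[[0,0,0],[0,0,0],[0,0,0],[0,0,0]]' --rotation '[[0,0,0],[0,0,0],[0,0,0],[0,0,0]]' --gripper -1

```text
clock: 34.8
position: [0.4451, -0.0164, 0.0886]
tool_rot: [0.177, 1.569, -1.316]
force: [0.3, 0.0, 0.4]
grip_width: 0.0853
```

>>> arm_command --delta_pos '[[-0.2,0,0],[-0.6,0,0],[-0.9,0,0],[-0.9,0,0],[-0.9,0,0],[-0.9,0,0],[0,0.9,0],[0,0.9,0],[0,0.9,0],[0,0.5,0]]' --rotation '[[0,0,0],[0,0,0],[0,0,0],[0,0,0],[0,0,0],[0,0,0],[0,0,0],[0,0,0],[0,0,0],[0,0,0]]'

```text
clock: 35.8
position: [0.5416, -0.0084, 0.2309]
tool_rot: [0.367, 1.568, -1.126]
force: [-0.5, 0.2, -0.2]
grip_width: 0.0856
```

>>> arm_command --delta_pos '[[-0.2,0.9,-0.9],[-0.2,0.9,-0.9],[-0.2,0.9,-0.9],[0,0.9,-0.9],[0,0.9,-0.9],[0,0,0],[0,0,0]]' --rotation '[[0,0,0],[0,0,0],[0,0,0],[0,0,0],[0,0,0],[0,0,0],[0,0,0]]'

```text
clock: 36.5
position: [0.6703, 0.1414, 0.251]
tool_rot: [-1.465, 1.569, -2.96]
force: [0.1, -0.3, -0.1]
grip_width: 0.0852
```

```bash
cat > chk.py <<'E'
from plan import *
from fit import *
st()
T={n:optics.grab_frame(n) for n in("top","side")}
for n in T: cv2.imwrite(f"pics/f_{n}.png",T[n][:,:,::-1])
G={n:cv2.cvtColor(T[n],cv2.COLOR_RGB2GRAY).astype(np.float32) for n in T}
Js=(("s",.068,.078,(.4441,-.0174),[-.1,.078,.2]),("r",.06,.07,(.393,-.317),[0]),("s",.04,.062,(.6255,-.1751),[-.2,0,.2]),("r",.03,.054,(.3943,.2915),[0]))
rows=[[],[]]
for a in Js:
    for v in("top","side"):
        if v=="side" and a[1]==.06: continue
        b=fit(G,*a,"seal",(v,)); print(v,a[:4],b.x.round(4),round(b.fun,1))
    o=[outline(a[0],a[1],*a[3],a[4][1] if a[0]=="s" else 0,a[2])]
    for n in T: rows[n=="side"].append(crop(n,T[n],proj(n,[[*a[3],a[2]*.6]])[0],40,50,5,o))
cv2.imwrite("pics/fin.png",np.vstack([np.hstack(r) for r in rows])[:,:,::-1])
E
python3 chk.py
```

```text
t 36.5 pos [0.6703 0.1414 0.251 ] yaw 0.076 x [-0.001 -0.    -1.   ] q [ 0.03  0.67 -0.55  1.39  0.36  1.18 -0.48] F [ 0.1 -0.3 -0.1] w 0.0852
top ('s', 0.068, 0.078, (0.4441, -0.0174)) [ 0.4463 -0.0093  0.1074] -6.8
side ('s', 0.068, 0.078, (0.4441, -0.0174)) [ 0.4452 -0.0147  0.0577] -45.4
top ('r', 0.06, 0.07, (0.393, -0.317)) [ 0.3937 -0.3206  0.2644] -59.1
top ('s', 0.04, 0.062, (0.6255, -0.1751)) [ 0.6278 -0.1767  0.012 ] -56.1
side ('s', 0.04, 0.062, (0.6255, -0.1751)) [ 0.6276 -0.1733 -0.0008] -47.3
top ('r', 0.03, 0.054, (0.3943, 0.2915)) [0.3921 0.2911 0.1606] -53.1
side ('r', 0.03, 0.054, (0.3943, 0.2915)) [0.3924 0.2952 0.1082] -25.8
```

View pics/fin.png

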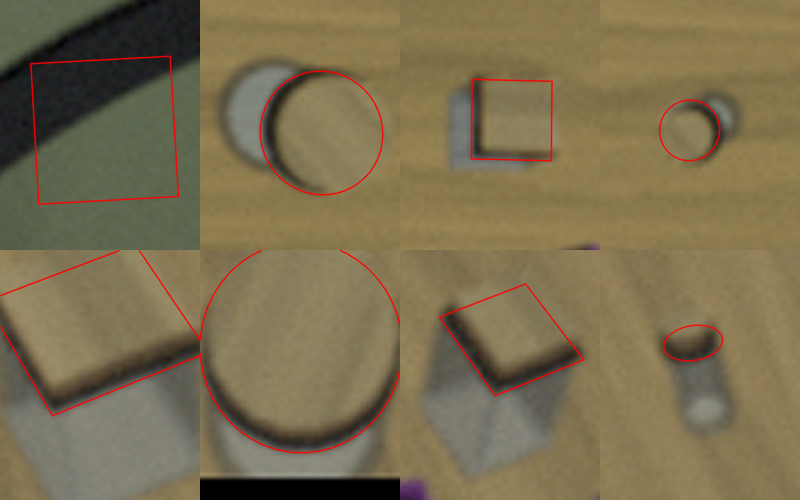

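All four lids lie on their rims inside the projected outlines (SL is only visible from the side, the others from both views). The fits are within about 4 mm and well inside tolerance. Handing in.

```bash
python3 -c "
from workcell import bot; print(bot.job_done())"
```

```text
the job is handed in; nothing more can be done
None
```

I took the pile apart from the top down, placed each lid on its own jar by lowering it onto the rim and releasing, and handed the job in at about 36.6 s. No verdict is reported.

**Final camera checks** (limit 8 mm off centre):

| Lid | Off jar centre | Yaw error | Measured from |
|---|---|---|---|
| Large square | about 2.5 mm | about 0.02 rad | side camera only; the arm hid it from above |
| Large round | about 3.5 mm | – | top fit only; the side picture agrees by eye |
| Small square | 2–3 mm | under 0.02 rad | both cameras |
| Small round | 2–3.5 mm | – | both cameras |

The lids look flush with the rims in the pictures, but I did not measure their tilt. The arm kept well clear of the bowl, infuser and look-alikes, and was clear of everything at hand-in. I did not measure the bowl, infuser or jars again at the end.

**What disagreed:**
- **Cameras:** the two differ by 2–4 mm in y on the lids, so I aimed between them.
- **Contact force:** it showed clearly only for the two small lids. For the two large ones I judged contact from the lid's edge no longer moving in the side picture.
- **Contact height:** the gripper ended up to about 5 mm lower than computed for three of the lids, because the pads slid down past the lid once it was resting on the rim.

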